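# Unfold the crank handle of a bench screw press and press a bush home

### The job

A bronze bush stands proud in the bearing plate under the small screw press. Swing the press's fold-away crank handle up until it snaps upright, then crank clockwise (seen from above) to press the bush fully home like its two neighbours: keep turning until the crank goes hard and nip it up firmly, about 12 N at the handle, but never force it, for the flange is soft. Then crank back a quarter turn or more so that the ram stands well clear of the bush, and let go with the handle still upright; leave the other things on the cart alone.

Things in the scene. Friction and masses are not known exactly. Their poses are not given: they have to be found in the camera images.
- press: blue-grey cast C-frame screw press, 161 mm tall without its crank, fixed to the cart. Origin: on the cart top under the screw axis; z up. The base reaches 80 mm to its -x, 120 mm to its +x (column), 65 mm to each side. A bright metal bearing plate, its top face 50 mm above the origin, is clamped under the ram; two bushes at its front are already home, the third is on the screw axis
- bush: flanged bronze bush to press in: flange 22 mm across, 5 mm thick. Origin: centre of the flange's top face. It starts 3.5 to 6.5 mm proud; home (flange hard on the plate) the origin is 55 mm above that of the press. It moves only straight down; the press fit resists with about 215 N all the way, then it stops dead. 330 N or more from the ram seats it firmly; more than 500 N crushes the flange
- ram: steel pressing foot at the screw's lower end, 27 mm across; moves up and down, does not turn. Origin: centre of its flat underside; z up. Force at the upright handle along its circle: running free about 2 N, pressing the bush 6 to 7.5 N; at home it goes hard within 10 to 15 mm of handle travel: 330 N at the ram is about 10 N at the handle, 500 N is about 14 N. The screw stays where it is left
- crank: bright steel crank arm on top of the screw, 18 mm wide, 11 mm thick, with a round counterweight on its short end. Origin: on the screw axis at mid thickness; x along the arm to the handle, z up. The handle's pivot lies at x = 85 mm, z = 18 mm in this frame, its pin along y. One turn clockwise seen from above lowers crank and ram by 14 mm; its stops lie beyond the needed travel
- handle: black revolving handle sleeve, 21 mm thick and 52 mm long, 40 mm from its pivot. Origin: middle of the sleeve; z along the handle to its free end. Folded, it lies level above the arm and points at the screw axis (2 to 3 mm free above the arm); it swings up in the vertical plane of the arm. The sleeve turns freely about its own z, so the hand need not turn while cranking
- handle_fold (a joint): angle of the handle about its pivot: 0 folded flat on the arm, 1.571 upright (working position, against its stop). A spring catch holds it at both ends: about 0.27 N m (7 N at the middle of the sleeve) swings it out of either; past half way it snaps on by itself
- oiler: squeeze oiler bottle, grey with a red nozzle, 57 mm across, 151 mm tall, standing at the left; origin under its centre. Leave alone
- calipers: digital calipers, 230 x 61 x 13 mm, lying at the left; leave alone
- deadblow: small orange dead-blow hammer, 160 x 32 x 35 mm, lying at the right; leave alone
- collet: steel spring collet, 33 mm across, 42 mm tall, standing at the right; leave alone
- stone: oil stone in a yellow holder, 100 x 32 x 23 mm, lying at the right; leave alone

How it is judged:
On the way, in this order (a step that is already met when the one before it is completed fails the run):
1. the crank handle is unfolded and stands upright in its catch (value of joint handle_fold above 1.48 rad), for 0.2 s.
2. the bush is pressed fully home (flange within 0.3 mm of the plate) and nipped up firmly (330 N or more from the ram) (z of bush in the frame of press below 0.0553 m and contact force between ram and bush above 330 N), for 0.1 s.
3. the ram is backed off clear of the bush (z of ram in the frame of bush above 0.002 m), for 0.1 s.
At the end, for the whole second after the job is handed in: the bush is home (flange within 0.3 mm of the plate), the ram's underside stands more than 2 mm above it, the crank handle is upright in its catch (past 1.45 rad), and the crank is at rest (z of bush in the frame of press below 0.0553 m and z of ram in the frame of bush above 0.002 m and value of joint handle_fold above 1.45 rad and angular speed of crank below 0.05 rad/s); the robot touches nothing.
It fails at once if the bush is overloaded: the ram presses on it with more than 500 N (contact force between ram and bush above 500 N).
It fails at once if the ram presses on the bush while the handle is not in its upright working position (value of joint handle_fold below 1.1 rad and contact force between ram and bush above 20 N).
It fails at once if something else on the cart is pushed about (more than 20 mm) (distance of any of oiler, calipers, deadblow, collet, stone from where it was at the start of the episode above 0.02 m).
It also fails if it takes over 66 s, if anything falls off the work surface, if the arm or the gripper's body presses on something with over 40 N, if the wrist force passes 120 N, or if a joint passes its speed limit or range.

### The arm

A 7-joint arm with a two-finger parallel gripper is mounted at the origin on a cart in front of the work surface, level with it; the furniture and walls round the work are solid. World frame = base frame: x ahead of the robot, y to its left, z up, the work surface at z = 0. Lengths are in m, angles in rad, forces in N, time in s.
With the tool pointing down it reaches from about 0.35 to 0.9 m from the base axis. Payload 19.9 kg.
Tool frame: the origin (TCP) lies on the centre line of the jaws, within the pads' length; the fingertips stand 22 mm ahead of it and the grasp point (between the pads) lies 3 mm ahead of it; y points along the fingers, x is the direction in which the jaws open and shut, and the axes are right-handed (so a half turn about y gives the same grasp; the last joint's range is limited). The gripper opens to 85 mm and grips with 20 to 120 N. Pads are 22 mm wide; open, the fingers measure 114 mm over their backs; the gripper's body (76 mm by 85 mm) begins 54 mm behind the grasp point. The pads swing forward as they close: fully open they stand 13 mm farther back than shut.
Start: joints at [1.077, 0.417, -0.01, 1.614, 0.005, 1.111, -0.053], TCP at [0.273, -0.562, 0.253] pointing down, gripper open.
Joint ranges: [-2.81, 2.81], [-0.39, 2.02], [-1.27, 1.25], [0.06, 2.57], [-1.19, 4.33], [0.19, 2], [-2.82, 2.82]. Speed limits (rad/s): [1.89, 1.89, 2.39, 2.39, 3.01, 3.01, 3.01].

### API

Orientations are given as a unit quaternion [w, x, y, z].
In Python, from station import state, vision, order gives the robot as it stands. The module is installed in compiled form; this text tells all that it offers.
- The arm moves only by the tool play_rows, never from a script. Its argument "rows" is a list that holds one entry, the list of rows, each a list of 5 numbers: the shift along the world's x, y, z in mm, then the turn about the world's z in rad, then the closure, from 0 (fully open) to 1 (shut). A call has 1 to 10 rows; each row shifts and turns the commanded pose from where the row before left it; what a row does not reach is not made up. A row lasts 1/10 s, in which the tool goes at most 50 mm and 8.59 degrees, less where a joint would pass 70% of its speed; a pose out of reach is approached as far as the arm can. A call with a gripper value outside its range is refused whole. The fingers move at their own pace and stop on an object; "newtons" is the grip in N (left out, the last holds). Time passes only in rows, so rows that do not move let the fingers close. It gives the time, the measured TCP pose, the force and the opening at its end, in the units of the state.
- state(): the state, without advancing time (a new reading comes with each control period).
- vision.get_image(name): name is "side" or "top"; returns the picture (480x640x3 uint8, red, green, blue); there is no depth.
- vision.camera_params(name): a dict with "mtx" (3x3 intrinsics, pixels), "rvec" (rotation vector, rad) and "tvec" (3), from world to camera coordinates, as OpenCV has them. Camera axes: x right, y down, z forward; pixel columns grow to the right and rows downward; lengths in m; the calibration is good to about 2 mm. A picture is of the moment at which its call begins. camera_params takes no time and is no camera call.
- order.hand_in(): hands the job in, once; it reports no verdict.
The state is a dict: "time_s": time; "q": joint angles; "joint_vel": joint speeds; "tau": joint torques, N m; "ee_pos": TCP position; "tcp_rot": TCP orientation; "ft_force": force on the tool from outside, world axes, zero at the start; "ft_torque": the same for the moment, N m; "grip_width": opening from 0.0 (shut) to 1.0 (fully open).
Only numpy, scipy, OpenCV 4.12 (cv2) and the standard library are available. Lean on these libraries where they do the work, as an engineer would, in place of code of your own. Each camera call takes 0.05 s, during which the arm holds its last target.

## Working session

There is one attempt and no reset: what is moved stays moved. The work goes in short steps, Python scripts to look and compute and a tool call to move; the robot and the scene stay as the last step left them, time stands still between calls to the robot, and variables do not carry over. Pictures are saved under pics/ and viewed, and the job is handed in when it is done.

Besides the shell and the picture viewer there is one more tool, called after "Call:" as name(argument=value, ...) on one line, values as JSON. play_rows: Moves the arm, as the interface text tells. Its arguments: {"type":"object","properties":{"rows":{"type":"array"},"newtons":{"type":"number"}},"required":["rows"]}

```bash
mkdir -p pics; ls
python3 - <<'E'
from station import state, vision, order
import cv2
for n in("side","top"):
    im=vision.get_image(n); cv2.imwrite(f"pics/{n}0.png",im[:,:,::-1]); p=vision.camera_params(n)
    R=cv2.Rodrigues(p["rvec"])[0]; print(n,p["mtx"],R.round(3).tolist(),(-R.T@p["tvec"].reshape(3)).round(3))
print(state())
E
```

```text
pics
side [[460.95351428   0.         319.39097203]
 [  0.         460.95351428 247.28305029]
 [  0.           0.           1.        ]] [[0.999, -0.039, -0.021], [-0.035, -0.411, -0.911], [0.027, 0.911, -0.412]] [ 0.511 -0.835  0.561]
top [[486.92232099   0.         310.73143444]
 [  0.         486.92232099 242.98738737]
 [  0.           0.           1.        ]] [[-0.006, -1.0, -0.008], [-0.986, 0.007, -0.167], [0.167, 0.007, -0.986]] [0.368 0.073 1.066]
{'time_s': 0.1, 'q': array([ 1.07749017,  0.41792261, -0.01033334,  1.61409148,  0.00467489,
        1.11070668, -0.05300297]), 'joint_vel': array([-0.00095283, -0.00188269, -0.00031833, -0.00280019, -0.00069943,
       -0.00033852, -0.00051358]), 'tau': array([ 1.94900203e-03, -8.65823007e+01,  6.79953061e-01, -4.35636806e+01,
        1.91445218e-02,  4.99082525e-03, -5.64564084e-05]), 'ee_pos': array([ 0.27276216, -0.56202659,  0.25272693]), 'tcp_rot': array([ 0.59948497, -0.59910173,  0.37563636, -0.37495629]), 'ft_force': array([0.31300435, 0.50942717, 0.569773  ]), 'ft_torque': array([ 0.03768843, -0.03133601,  0.06514468]), 'grip_width': 1.0000801679502644}
```

View pics/side0.png

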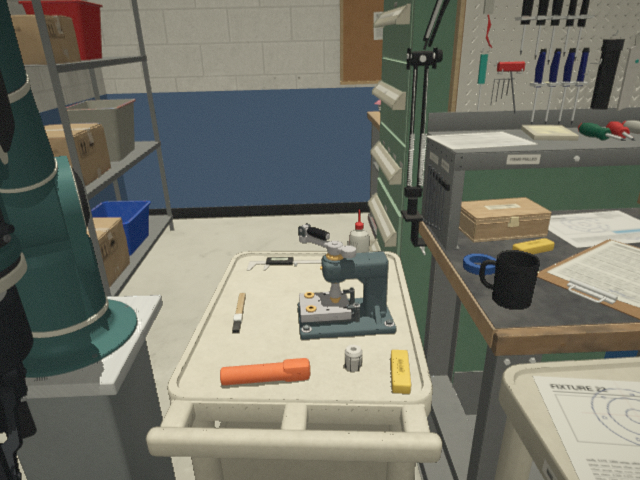

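View pics/top0.png

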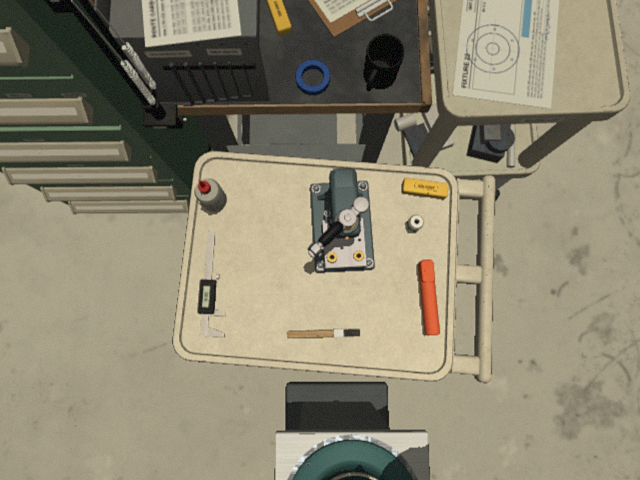

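Run:
```python
import cv2
a=cv2.imread("pics/side0.png")[210:350,270:420]; cv2.imwrite("pics/s0z.png",cv2.resize(a,None,fx=5,fy=4.28*5/5,interpolation=cv2.INTER_CUBIC) if 0 else cv2.resize(a,(600,560),interpolation=cv2.INTER_CUBIC))
a=cv2.imread("pics/top0.png")[155:285,290:390]; cv2.imwrite("pics/t0z.png",cv2.resize(a,(460,598),interpolation=cv2.INTER_CUBIC))
```

```text
(no output)
```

View pics/s0z.png

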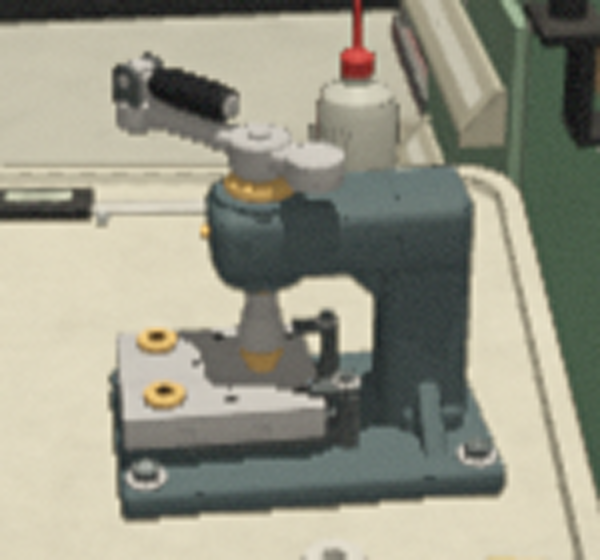

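View pics/t0z.png

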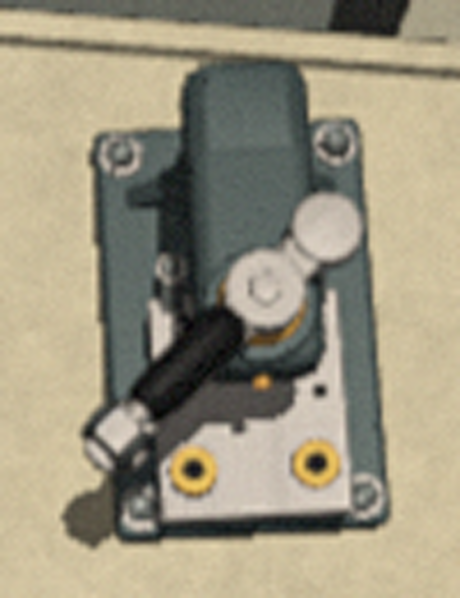

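```bash
cat > h.py <<'E'
import numpy as np, cv2
from station import vision
def cam(n):
    p=vision.camera_params(n);R=cv2.Rodrigues(p["rvec"])[0];return p["mtx"],R,p["tvec"].reshape(3)
def tri(a,b,na="side",nb="top"):
    P=[]
    for n in(na,nb):
        K,R,t=cam(n);P.append(K@np.c_[R,t])
    X=cv2.triangulatePoints(P[0],P[1],np.array(a,float).reshape(2,1),np.array(b,float).reshape(2,1))[:,0];X=X[:3]/X[3]
    return X
def proj(n,X):
    p=vision.camera_params(n);return cv2.projectPoints(np.array(X,float).reshape(-1,3),p["rvec"],p["tvec"],p["mtx"],None)[0][:,0]
def onz(n,px,z):
    K,R,t=cam(n);d=R.T@np.linalg.inv(K)@np.r_[px,1];c=-R.T@t;return c+d*(z-c[2])/d[2]
E
python3 - <<'E'
from h import *
S=lambda u,v:(270+u/4,210+v/4); T=lambda u,v:(290+u/4.6,155+v/4.6)
for k,a,b in [("hub",(262,135),(265,287)),("cw",(315,155),(328,228)),("hfree",(228,105),(230,325)),("knuckle",(135,88),(118,432)),("sleevepivotend",(165,85),(148,398)),("bushL",(157,340),(194,468)),("bushR",(165,394),(317,463))]:
    X=tri(S(*a),T(*b));print(k,X.round(4),np.abs(proj("top",X)-T(*b)).max().round(2))
for c in [(97,137),(358,120),(122,540),(388,525)]: print(onz("top",T(*c),0.02).round(4))
E
```

```text
hub [0.5665 0.0109 0.184 ] 0.91
cw [ 0.5907 -0.0151  0.1838] 0.89
hfree [0.5495 0.0258 0.1945] 1.32
knuckle [0.5053 0.0704 0.1878] 0.11
sleevepivotend [0.5194 0.0586 0.1935] 0.72
bushL [0.5108 0.0356 0.0536] 0.52
bushR [ 0.5133 -0.0204  0.0539] 0.79
[0.6763 0.079  0.02  ]
[ 0.6837 -0.0472  0.02  ]
[0.4806 0.0685 0.02  ]
[ 0.4868 -0.0562  0.02  ]
```

```bash
cat > ov.py <<'E'
from h import *
import sys
cx,cy,zc,ang=map(float,sys.argv[1:5])
a=np.radians(ang);u=np.array([np.cos(a),np.sin(a),0]);v=np.array([-u[1],u[0],0]);z=np.array([0,0,1.]);C=np.array([cx,cy,zc])
t=np.linspace(0,2*np.pi,40)
curves=[]
for x in(.019,.071):
    curves.append([C+x*u+.018*z+.0105*(np.cos(k)*v+np.sin(k)*z) for k in t])
for s in(-1,1):
    for zz in (-.0055,.0055): curves.append([C+s*.009*v+zz*z,C+.085*u+s*.009*v+zz*z])
curves.append([C+.085*u+.018*z-.01*v,C+.085*u+.018*z+.01*v])
for nm,(x0,y0,w,h) in {"side":(280,215,90,60),"top":(295,175,90,100)}.items():
    im=cv2.imread(f"pics/{nm}0.png")[y0:y0+h,x0:x0+w];im=cv2.resize(im,None,fx=6,fy=6,interpolation=cv2.INTER_CUBIC)
    for c in curves:
        p=(proj(nm,c)-[x0,y0]+.5)*6
        cv2.polylines(im,[p.astype(int)],False,(0,255,0),1)
    globals()[nm]=im
H=max(side.shape[0],top.shape[0])
o=np.zeros((side.shape[0]+top.shape[0],540,3),np.uint8)
cv2.imwrite(sys.argv[5]+"s.png",side);cv2.imwrite(sys.argv[5]+"t.png",top)
E
python3 ov.py 0.5655 0.0107 0.174 135 pics/ov1
python3 - <<'E'
from h import *
from scipy.spatial.transform import Rotation as Rr
from station import state
q=state()["tcp_rot"];print(Rr.from_quat(np.r_[q[1:],q[0]]).as_matrix().round(3))
E
```

```text
[[ 0.437 -0.001  0.9  ]
 [-0.9    0.001  0.437]
 [-0.001 -1.    -0.   ]]
```

View pics/ov1s.png

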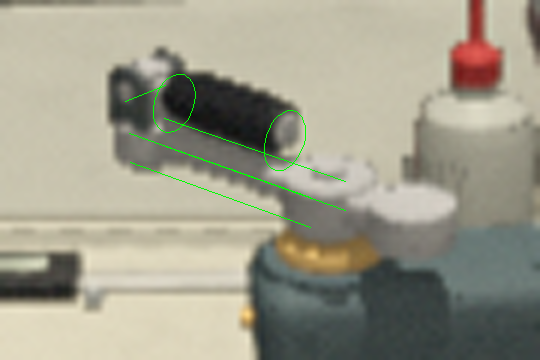

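View pics/ov1t.png

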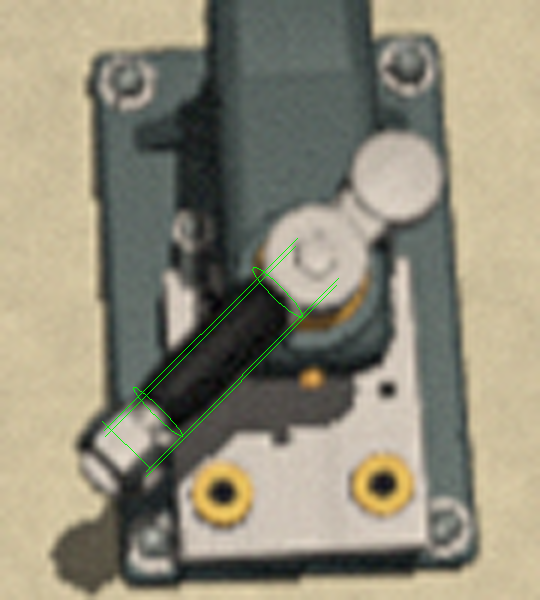

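```bash
python3 ov.py 0.5665 0.0112 0.178 135 pics/ov2
```

```text
(no output)
```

View pics/ov2s.png

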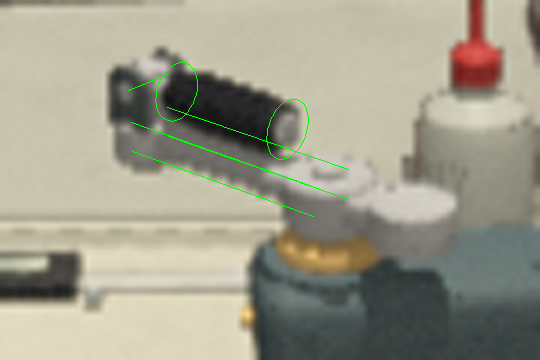

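View pics/ov2t.png

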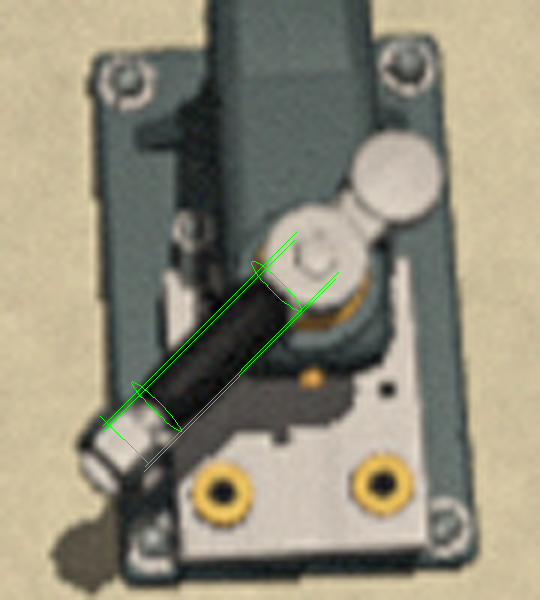

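Call:
play_rows(rows=[[[0,40,10,0.15,0],[10,50,10,0.15,0],[20,45,10,0.15,0],[25,43,10,0.15,0],[25,43,10,0.15,0],[25,43,0,0.15,0],[25,43,0,0.15,0],[25,43,0,0.15,0],[25,43,0,0.15,0],[25,43,0,0.15,0]]])

```text
time_s: 1.1
ee_pos: [0.4771, -0.1277, 0.3026]
tcp_rot: [-0.694, 0.694, 0.136, -0.136]
ft_force: [0.9, -0.9, -1.4]
grip_width: 1.002
```

Call:
play_rows(rows=[[[12,35,-5,0.1,0],[12,35,-10,0.1,0],[12,35,-10,0.1,0],[12,35,0,0.1,0],[9.6,30,0,0,0],[0,0,0,0,0],[0,0,0,0,0]]])

```text
time_s: 1.8
ee_pos: [0.5341, 0.0407, 0.2772]
tcp_rot: [0.654, -0.654, -0.269, 0.27]
ft_force: [0.1, 0.9, 0.2]
grip_width: 1.002
```

Run:
```python
from station import state, vision
import cv2
from scipy.spatial.transform import Rotation as Rr
import numpy as np
s=state();q=s["tcp_rot"];R=Rr.from_quat(np.r_[q[1:],q[0]]).as_matrix();print(s["time_s"],s["ee_pos"],np.degrees(np.arctan2(R[1,0],R[0,0])),R[:,1])
a=vision.get_image("side");b=vision.get_image("top")
o=np.hstack([cv2.resize(a[130:330,240:440],(400,400)),cv2.resize(b[130:330,240:440],(400,400))]);cv2.imwrite("pics/1.png",o[:,:,::-1])
```

```text
1.8 [0.53410613 0.04068344 0.27716672] 44.808333727665065 [-7.99831329e-04  2.11703978e-05 -9.99999680e-01]
```

View pics/1.png

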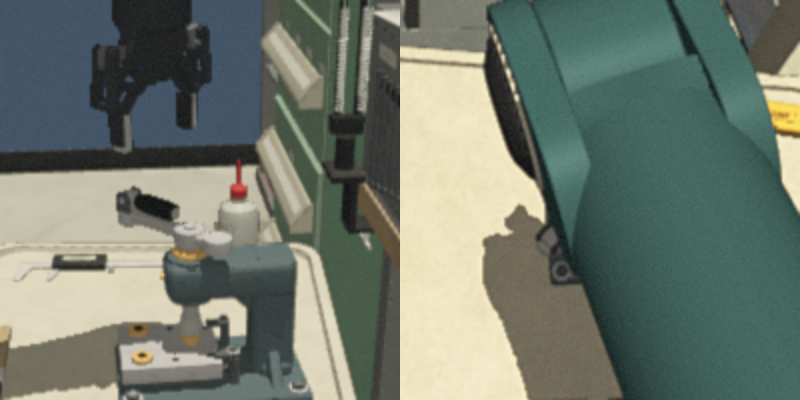

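Call:
play_rows(rows=[[[0.5,2,-20,0,0],[0,0,-20,0,0],[0,0,-20,0,0.3],[0,0,-10,0,0.4],[0,0,-2,0,0.5],[0,0,0,0,0.6],[0,0,0,0,0.6],[0,0,0,0,0.6]]], newtons=40)

```text
time_s: 2.7
ee_pos: [0.5351, 0.0423, 0.2063]
tcp_rot: [-0.654, 0.654, 0.269, -0.269]
ft_force: [1.6, 0.5, -0.7]
grip_width: 0.401
```

```bash
cat > look.py <<'E'
from station import state, vision
import cv2,sys
import numpy as np
s=state();print(s["time_s"],s["ee_pos"],s["ft_force"].round(2),s["grip_width"])
a=vision.get_image("side")
cv2.imwrite(f"pics/{sys.argv[1]}.png",cv2.resize(a[175:345,270:420],(600,680)[:1]+(680,) if 0 else (525,595),interpolation=cv2.INTER_CUBIC)[:,:,::-1])
E
python3 look.py 2
```

```text
2.7 [0.53511143 0.042306   0.20632606] [ 1.56  0.45 -0.66] 0.400583927176495
```

View pics/2.png

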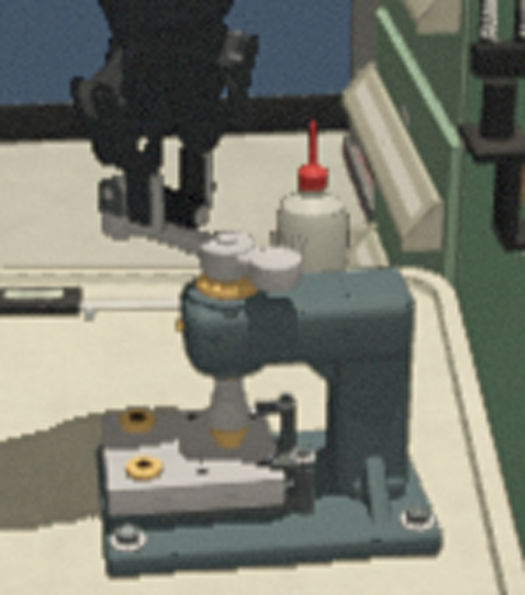

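Call:
play_rows(rows=[[[0,0,0,0,0.8],[0,0,0,0,1],[0,0,0,0,1],[0,0,0,0,1],[0,0,0,0,1]]], newtons=40)

```text
time_s: 3.25
ee_pos: [0.535, 0.0425, 0.2058]
tcp_rot: [-0.654, 0.654, 0.269, -0.269]
ft_force: [1.4, 2.2, 5.8]
grip_width: 0.225
```

Call:
play_rows(rows=[[[-0.4,0.4,7,0,1],[-1.3,1.3,6.7,0,1],[-2.1,2.1,6.3,0,1],[-2.8,2.8,5.7,0,1],[-3.5,3.5,4.9,0,1],[0,0,0,0,1]]])

```text
time_s: 3.85
ee_pos: [0.5242, 0.053, 0.2368]
tcp_rot: [-0.654, 0.654, 0.269, -0.269]
ft_force: [-0.6, 1.6, -9.1]
grip_width: 0.221
```

```bash
python3 look.py 3
```

```text
3.85 [0.52416974 0.05304097 0.23683726] [-0.55  1.57 -9.11] 0.22120290810004078
```

View pics/3.png

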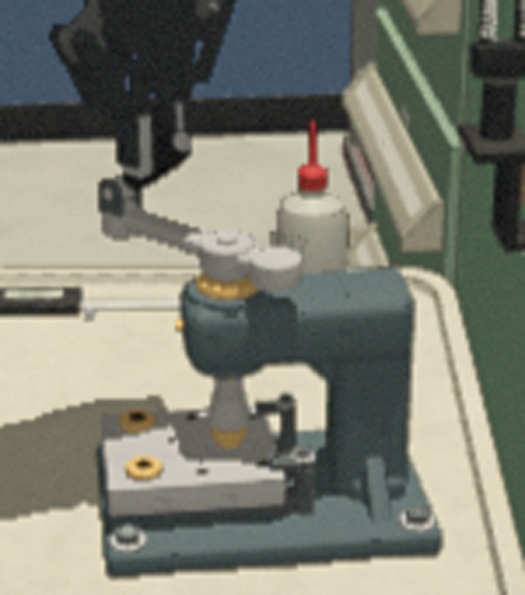

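Call:
play_rows(rows=[[[-4,4,4,0,1],[-4.5,4.5,3,0,1],[-4.8,4.8,1.8,0,1],[-4.9,4.9,0.6,0,1],[0,0,0,0,1],[0,0,0,0,1]]])

```text
time_s: 4.5
ee_pos: [0.5064, 0.0711, 0.2459]
tcp_rot: [-0.654, 0.654, 0.27, -0.269]
ft_force: [0.4, 0.5, -0.2]
grip_width: 0.183
```

```bash
python3 look.py 4
```

```text
4.5 [0.50640376 0.07114597 0.24593833] [ 0.39  0.49 -0.16] 0.18297604644770513
```

View pics/4.png

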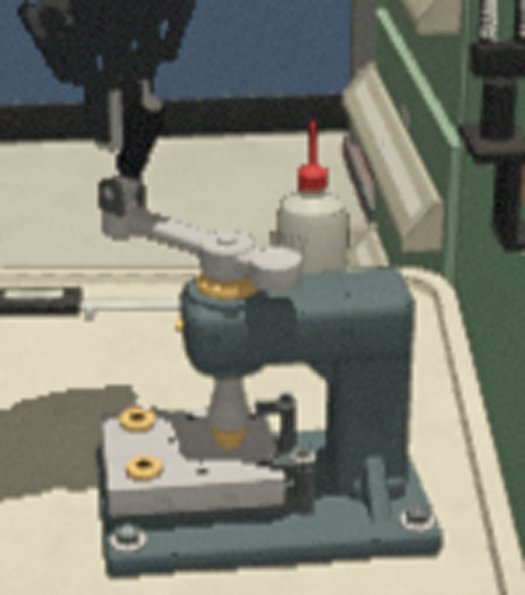

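Call:
play_rows(rows=[[[-1.4,1.4,0,0,1],[-1.4,1.4,0,0,1],[0,0,0,0,1]]])

```text
time_s: 4.85
ee_pos: [0.504, 0.0734, 0.2459]
tcp_rot: [-0.654, 0.654, 0.269, -0.269]
ft_force: [3.6, -2.2, 5.8]
grip_width: 0.183
```

Call:
play_rows(rows=[[[-1.4,1.4,0,0,1],[-1.4,1.4,0,0,1],[0,0,0,0,1],[2,-2,0,0,0.4],[0,0,0,0,0.4],[0,0,0,0,0.4]]])

```text
time_s: 5.45
ee_pos: [0.5028, 0.074, 0.2453]
tcp_rot: [0.654, -0.654, -0.269, 0.269]
ft_force: [-0.5, 0.7, 0.0]
grip_width: 0.511
```

```bash
python3 look.py 5
```

```text
5.45 [0.50282881 0.0740472  0.24532676] [-0.48  0.7   0.  ] 0.5110359671325831
```

View pics/5.png

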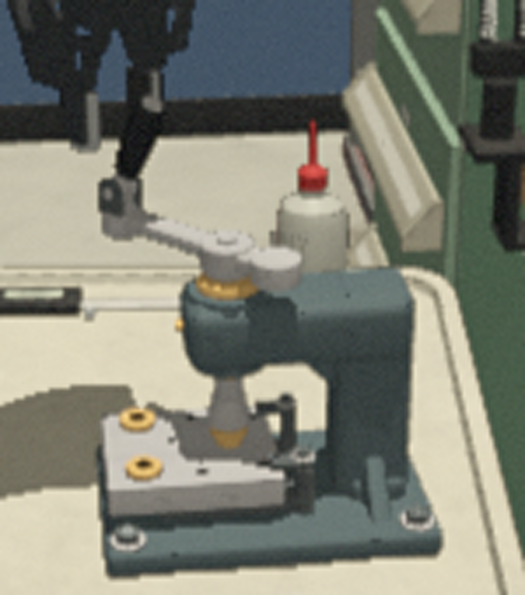

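Run:
```python
from h import *
C=np.array([.5665,.0107,.178]);u=np.array([-.7071,.7071,0])
P=C+.085*u+[0,0,.018]
for d in (45,60,70,80,90):
    t=np.radians(d);X=[P+r*(np.cos(t)*-u+np.sin(t)*np.array([0,0,1])) for r in (0,.014,.066)]
    print(d,((proj("side",X)-[270,175])*3.5).round(0).tolist())
```

```text
45 [[120.0, 187.0], [131.0, 175.0], [175.0, 131.0]]
60 [[120.0, 187.0], [127.0, 171.0], [157.0, 108.0]]
70 [[120.0, 187.0], [125.0, 168.0], [144.0, 97.0]]
80 [[120.0, 187.0], [122.0, 166.0], [130.0, 88.0]]
90 [[120.0, 187.0], [119.0, 165.0], [116.0, 82.0]]
```

Call:
play_rows(rows=[[[0,0,30,0,0.3],[0,0,40,0,0.3],[0,0,10,0,0.3],[0,0,0,0,0.3]]])

```text
time_s: 5.9
ee_pos: [0.5034, 0.0744, 0.327]
tcp_rot: [-0.653, 0.654, 0.27, -0.268]
ft_force: [0.1, -0.8, 0.0]
grip_width: 0.703
```

```bash
python3 look.py 6
```

```text
5.9 [0.50343373 0.07436292 0.32697207] [ 0.14 -0.82  0.01] 0.7034309526298326
```

View pics/6.png

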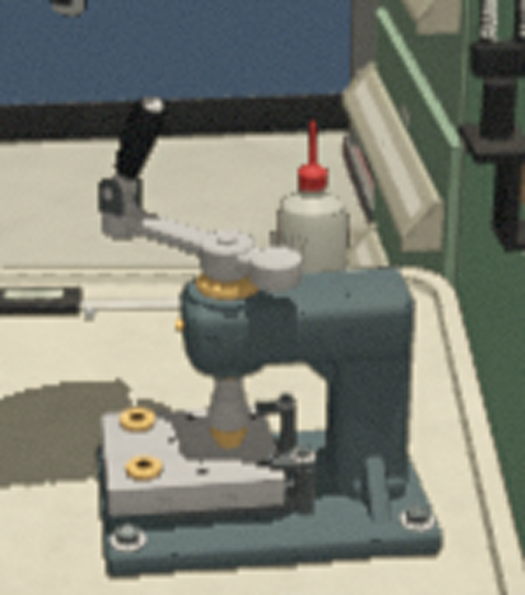

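Call:
play_rows(rows=[[[23,-23,0,0,1],[23,-23,0,0,1],[0,0,-20,0,1],[0,0,-40,0,1],[0,0,-18,0,1],[-5,5,0,0,1],[-5,5,0,0,1],[-5,5,0,0,1],[0,0,0,0,1]]])

```text
time_s: 6.85
ee_pos: [0.5335, 0.0444, 0.2487]
tcp_rot: [-0.653, 0.654, 0.27, -0.269]
ft_force: [-0.5, -0.1, -0.3]
grip_width: 0.002
```

```bash
python3 look.py 7
```

```text
6.85 [0.53354996 0.04437106 0.24867152] [-0.54 -0.09 -0.27] 0.001923298613195128
```

View pics/7.png

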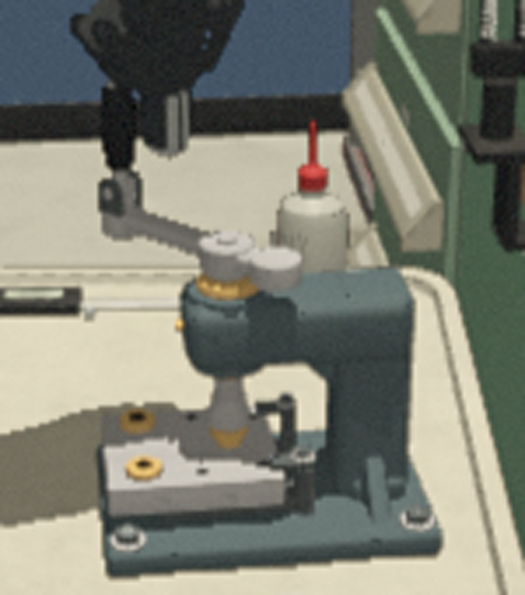

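Run:
```python
from station import state
print(state()["q"].round(2))
```

```text
[ 0.4   0.32 -0.65  1.83  0.22  1.06  0.45]
```

Call:
play_rows(rows=[[[0,0,30,0,1],[0,0,25,0,0.5],[-13,13,0,0,0.5],[-14,13.5,0,0,0.5],[0,0,0,0,0.5],[0,0,-25,0,0.5],[0,0,-33,0,0.6],[0,0,0,0,0.65],[0,0,0,0,0.65]]])

```text
time_s: 7.8
ee_pos: [0.5065, 0.0701, 0.2449]
tcp_rot: [0.654, -0.654, -0.269, 0.27]
ft_force: [1.0, 0.0, 1.4]
grip_width: 0.349
```

```bash
python3 look.py 8
```

```text
7.8 [0.50654266 0.070131   0.24486309] [1.01 0.03 1.45] 0.3485560574797343
```

View pics/8.png

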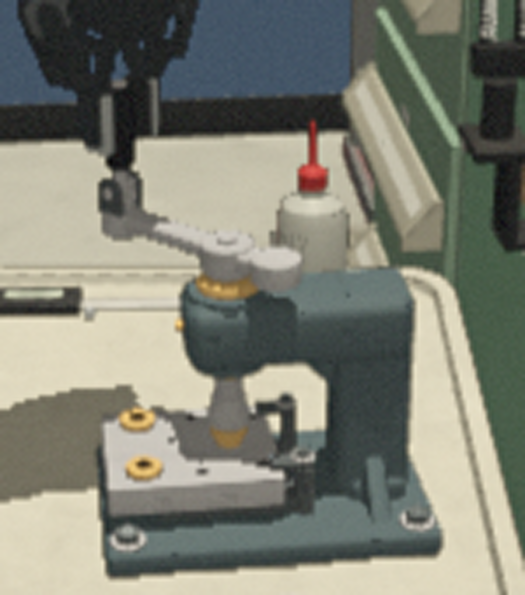

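```bash
cat > tab.py <<'E'
import numpy as np,sys
from station import state
# args: phi_start step n [offset of TCP ahead]
p0,st,n=map(float,sys.argv[1:4]);n=int(n)
C=np.array([.5665,.0107]);prev=np.array(state()["ee_pos"][:2])
if len(sys.argv)>4: prev=C+.085*np.array([np.cos(p0),np.sin(p0)])
for k in range(1,n+1):
    f=p0+st*k;X=C+.085*np.array([np.cos(f),np.sin(f)]);d=((X-prev)*1000).round(1);prev=prev+d/1000
    print([*d.tolist(),round(st*14/2/np.pi,2),st,.65],end=", ")
print()
E
python3 tab.py 2.356 -0.1 10
```

```text
[5.6, 6.4, -0.22, -0.1, 0.65], [6.9, 5.0, -0.22, -0.1, 0.65], [7.3, 4.4, -0.22, -0.1, 0.65], [7.7, 3.5, -0.22, -0.1, 0.65], [8.0, 2.8, -0.22, -0.1, 0.65], [8.3, 2.0, -0.22, -0.1, 0.65], [8.4, 1.2, -0.22, -0.1, 0.65], [8.5, 0.3, -0.22, -0.1, 0.65], [8.5, -0.6, -0.22, -0.1, 0.65], [8.4, -1.4, -0.22, -0.1, 0.65],
```

Call:
play_rows(rows=[[[5.6,6.4,-0.2,-0.1,0.65],[6.9,5.0,-0.2,-0.1,0.65],[7.3,4.4,-0.2,-0.1,0.65],[7.7,3.5,-0.2,-0.1,0.65],[8.0,2.8,-0.2,-0.1,0.65]]])

```text
time_s: 8.35
ee_pos: [0.5429, 0.0922, 0.2451]
tcp_rot: [-0.7, 0.7, 0.098, -0.097]
ft_force: [-1.6, -0.2, -1.2]
grip_width: 0.351
```

```bash
cat > st.py <<'E'
from station import state
import numpy as np
from scipy.spatial.transform import Rotation as Rr
s=state();q=s["tcp_rot"];R=Rr.from_quat(np.r_[q[1:],q[0]]).as_matrix()
d=s["ee_pos"][:2]-[.5665,.0107];f=np.arctan2(d[1],d[0]);r=np.hypot(*d);F=s["ft_force"]
print("phi",f.round(3),"r",r.round(4),"z",s["ee_pos"][2].round(4),"yaw-(phi-90)",(np.arctan2(R[1,0],R[0,0])-f+np.pi/2).round(3),"Ftan_resist",(-(F[0]*np.sin(f)-F[1]*np.cos(f))).round(2),"Frad",(F[0]*np.cos(f)+F[1]*np.sin(f)).round(2),"Fz",F[2].round(2),"w",s["grip_width"].round(3),"t",s["time_s"],"q",s["q"].round(2))
E
python3 st.py; python3 tab.py 1.856 -0.1 8 x; python3 look.py 9
```

```text
[8.3, 2.0, -0.22, -0.1, 0.65], [8.4, 1.1, -0.22, -0.1, 0.65], [8.5, 0.3, -0.22, -0.1, 0.65], [8.5, -0.5, -0.22, -0.1, 0.65], [8.3, -1.4, -0.22, -0.1, 0.65], [8.2, -2.2, -0.22, -0.1, 0.65], [8.0, -3.1, -0.22, -0.1, 0.65], [7.6, -3.8, -0.22, -0.1, 0.65], 
8.35 [0.54290307 0.09220408 0.24505881] [-1.58 -0.19 -1.21] 0.3512773811088025Traceback (most recent call last):
  File "st.py", line 6, in <module>
    print("phi",f.round(3),"r",r.round(4),"z",s["ee_pos"][2].round(4),"yaw-(phi-90)",(np.arctan2(R[1,0],R[0,0])-f+np.pi/2).round(3),"Ftan_resist",(-(F[0]*np.sin(f)-F[1]*np.cos(f))).round(2),"Frad",(F[0]*np.cos(f)+F[1]*np.sin(f)).round(2),"Fz",F[2].round(2),"w",s["grip_width"].round(3),"t",s["time_s"],"q",s["q"].round(2))
                                                                                                                                                                                                                                                                     ^^^^^^^^^^^^^^^^^^^^^
AttributeError: 'float' object has no attribute 'round'
```

View pics/9.png

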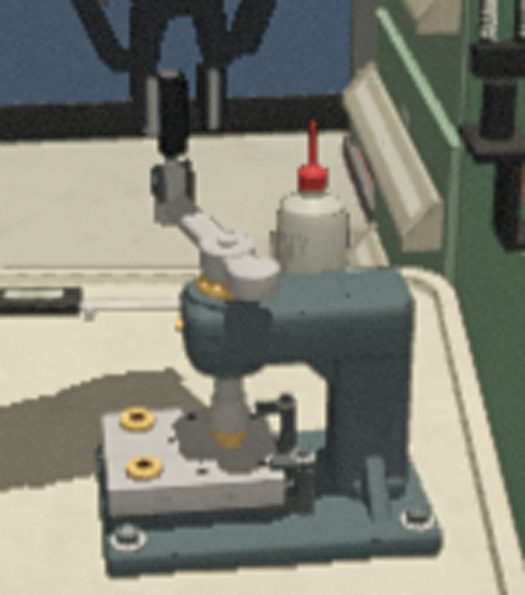

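```bash
sed -i 's/s\["grip_width"\].round(3)/round(s["grip_width"],3)/' st.py; python3 st.py
```

```text
phi 1.84 r 0.0849 z 0.2451 yaw-(phi-90) 0.001 Ftan_resist 0.33 Frad -0.53 Fz 0.2 w 0.35 t 8.4 q [ 0.24  0.34 -0.57  1.79  0.21  1.06 -0.14]
```

Call:
play_rows(rows=[[[8.3,2.0,-0.2,-0.1,0.65],[8.4,1.1,-0.2,-0.1,0.65],[8.5,0.3,-0.2,-0.1,0.65],[8.5,-0.5,-0.2,-0.1,0.65],[8.3,-1.4,-0.2,-0.1,0.65]]])

```text
time_s: 8.9
ee_pos: [0.5847, 0.0936, 0.2439]
tcp_rot: [0.703, -0.703, 0.078, -0.078]
ft_force: [-1.0, 0.2, -0.9]
grip_width: 0.35
```

```bash
python3 st.py
```

```text
phi 1.354 r 0.0848 z 0.2439 yaw-(phi-90) -0.004 Ftan_resist 0.99 Frad 0.04 Fz -0.85 w 0.35 t 8.9 q [ 0.15  0.4  -0.46  1.7   0.2   1.09 -0.6 ]
```

Call:
play_rows(rows=[[[8.2,-2.2,-0.2,-0.1,0.65],[8.0,-3.1,-0.2,-0.1,0.65],[7.6,-3.8,-0.2,-0.1,0.65]]])

```text
time_s: 9.2
ee_pos: [0.6084, 0.0846, 0.2433]
tcp_rot: [0.684, -0.683, 0.182, -0.182]
ft_force: [-3.1, 1.0, 0.9]
grip_width: 0.349
```

```bash
python3 st.py;  python3 tab.py 1.056 -0.1 10 x
```

```text
phi 1.055 r 0.0849 z 0.2433 yaw-(phi-90) -0.004 Ftan_resist 3.25 Frad -0.64 Fz 0.89 w 0.349 t 9.2 q [ 0.11  0.43 -0.4   1.64  0.18  1.1  -0.86]
[7.2, -4.5, -0.22, -0.1, 0.65], [6.7, -5.3, -0.22, -0.1, 0.65], [6.1, -5.9, -0.22, -0.1, 0.65], [5.5, -6.4, -0.22, -0.1, 0.65], [4.8, -7.0, -0.22, -0.1, 0.65], [4.2, -7.5, -0.22, -0.1, 0.65], [3.3, -7.8, -0.22, -0.1, 0.65], [2.6, -8.1, -0.22, -0.1, 0.65], [1.7, -8.3, -0.22, -0.1, 0.65], [0.9, -8.4, -0.22, -0.1, 0.65],
```

Call:
play_rows(rows=[[[7.2,-4.5,-0.2,-0.1,0.65],[6.7,-5.3,-0.2,-0.1,0.65],[6.1,-5.9,-0.2,-0.1,0.65]]])

```text
time_s: 9.5
ee_pos: [0.6279, 0.0697, 0.2426]
tcp_rot: [0.649, -0.648, 0.282, -0.281]
ft_force: [-5.7, 5.1, 0.6]
grip_width: 0.349
```

```bash
python3 st.py; python3 look.py 10
```

```text
phi 0.765 r 0.0852 z 0.2426 yaw-(phi-90) -0.014 Ftan_resist 7.59 Frad -0.61 Fz 0.55 w 0.349 t 9.5 q [ 0.08  0.46 -0.33  1.6   0.16  1.11 -1.1 ]
9.5 [0.62793449 0.06966336 0.24263975] [-5.7   5.05  0.55] 0.3485319316511404
```

View pics/10.png

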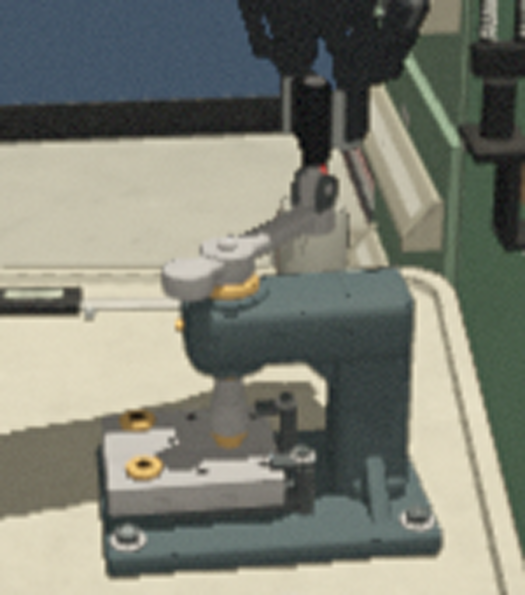

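Call:
play_rows(rows=[[[5.5,-6.4,-0.2,-0.1,0.65],[4.8,-7.0,-0.2,-0.1,0.65],[4.2,-7.5,-0.2,-0.1,0.65],[3.3,-7.8,-0.2,-0.1,0.65],[2.6,-8.1,-0.2,-0.1,0.65]]])

```text
time_s: 10.05
ee_pos: [0.6485, 0.0332, 0.2416]
tcp_rot: [0.56, -0.558, 0.433, -0.433]
ft_force: [-3.2, 7.3, 0.7]
grip_width: 0.348
```

```bash
python3 st.py; python3 tab.py 0.256 -0.1 12 x
```

```text
phi 0.268 r 0.0851 z 0.2416 yaw-(phi-90) -0.015 Ftan_resist 7.87 Frad -1.2 Fz 0.67 w 0.348 t 10.05 q [ 0.06  0.48 -0.21  1.55  0.11  1.12 -1.5 ]
[1.7, -8.3, -0.22, -0.1, 0.65], [0.9, -8.5, -0.22, -0.1, 0.65], [0.1, -8.5, -0.22, -0.1, 0.65], [-0.8, -8.4, -0.22, -0.1, 0.65], [-1.6, -8.4, -0.22, -0.1, 0.65], [-2.5, -8.1, -0.22, -0.1, 0.65], [-3.3, -7.8, -0.22, -0.1, 0.65], [-4.0, -7.5, -0.22, -0.1, 0.65], [-4.8, -7.1, -0.22, -0.1, 0.65], [-5.4, -6.5, -0.22, -0.1, 0.65], [-6.0, -5.9, -0.22, -0.1, 0.65], [-6.7, -5.4, -0.22, -0.1, 0.65],
```

Call:
play_rows(rows=[[[1.7,-8.3,-0.2,-0.1,0.65],[0.9,-8.5,-0.2,-0.1,0.65],[0.1,-8.5,-0.2,-0.1,0.65],[-0.8,-8.4,-0.2,-0.1,0.65]]])

```text
time_s: 10.45
ee_pos: [0.6506, -0.0004, 0.2408]
tcp_rot: [0.463, -0.461, 0.536, -0.535]
ft_force: [0.8, 8.5, -2.0]
grip_width: 0.35
```

```bash
python3 st.py; python3 tab.py -0.144 -0.1 1 x;python3 tab.py -0.144 -0.05 14 x
```

```text
phi -0.131 r 0.0849 z 0.2408 yaw-(phi-90) -0.016 Ftan_resist 8.5 Frad -0.31 Fz -2.02 w 0.35 t 10.45 q [ 0.04  0.48 -0.12  1.56  0.06  1.11 -1.81]
[-1.6, -8.3, -0.22, -0.1, 0.65], 
[-0.7, -4.2, -0.11, -0.05, 0.65], [-0.9, -4.1, -0.11, -0.05, 0.65], [-1.2, -4.1, -0.11, -0.05, 0.65], [-1.3, -4.1, -0.11, -0.05, 0.65], [-1.5, -3.9, -0.11, -0.05, 0.65], [-1.8, -3.9, -0.11, -0.05, 0.65], [-1.9, -3.8, -0.11, -0.05, 0.65], [-2.1, -3.7, -0.11, -0.05, 0.65], [-2.3, -3.6, -0.11, -0.05, 0.65], [-2.4, -3.4, -0.11, -0.05, 0.65], [-2.7, -3.4, -0.11, -0.05, 0.65], [-2.8, -3.2, -0.11, -0.05, 0.65], [-2.9, -3.0, -0.11, -0.05, 0.65], [-3.1, -2.9, -0.11, -0.05, 0.65],
```

Call:
play_rows(rows=[[[-0.7,-4.2,-0.1,-0.05,0.65],[-0.9,-4.1,-0.1,-0.05,0.65],[-1.2,-4.1,-0.1,-0.05,0.65],[-1.3,-4.1,-0.1,-0.05,0.65]]])

```text
time_s: 10.85
ee_pos: [0.6466, -0.0168, 0.2404]
tcp_rot: [0.408, -0.406, 0.579, -0.578]
ft_force: [2.4, 7.3, -1.3]
grip_width: 0.348
```

```bash
python3 st.py
```

```text
phi -0.331 r 0.0847 z 0.2404 yaw-(phi-90) -0.014 Ftan_resist 7.69 Frad -0.13 Fz -1.35 w 0.348 t 10.85 q [ 0.04  0.47 -0.08  1.57  0.04  1.11 -1.97]
```

Call:
play_rows(rows=[[[-1.5,-3.9,-0.1,-0.05,0.65],[-1.8,-3.9,-0.1,-0.05,0.65]]])

```text
time_s: 11.05
ee_pos: [0.6434, -0.0247, 0.2402]
tcp_rot: [0.378, -0.376, 0.598, -0.598]
ft_force: [2.6, 6.9, -1.7]
grip_width: 0.351
```

```bash
python3 st.py; python3 look.py 11
```

```text
phi -0.431 r 0.0847 z 0.2402 yaw-(phi-90) -0.014 Ftan_resist 7.34 Frad -0.55 Fz -1.74 w 0.351 t 11.05 q [ 0.03  0.46 -0.06  1.58  0.03  1.1  -2.05]
11.05 [ 0.64343436 -0.02470638  0.24019958] [ 2.57  6.89 -1.74] 0.3505822963278667
```

View pics/11.png

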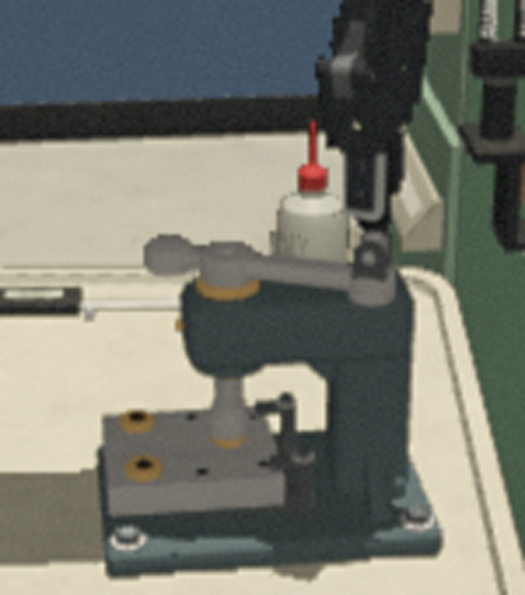

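Call:
play_rows(rows=[[[-1.9,-3.8,-0.1,-0.05,0.65],[-2.1,-3.7,-0.1,-0.05,0.65]]])

```text
time_s: 11.3
ee_pos: [0.6395, -0.0321, 0.24]
tcp_rot: [0.348, -0.346, 0.616, -0.616]
ft_force: [3.8, 6.8, -3.3]
grip_width: 0.351
```

```bash
python3 st.py
```

```text
phi -0.53 r 0.0847 z 0.24 yaw-(phi-90) -0.015 Ftan_resist 7.81 Frad -0.13 Fz -3.3 w 0.351 t 11.3 q [ 0.03  0.46 -0.04  1.59  0.02  1.1  -2.13]
```

Call:
play_rows(rows=[[[-2.3,-3.6,-0.1,-0.05,0.65]]])

```text
time_s: 11.4
ee_pos: [0.6372, -0.0359, 0.2399]
tcp_rot: [0.333, -0.33, 0.625, -0.624]
ft_force: [4.4, 6.0, -2.8]
grip_width: 0.353
```

```bash
python3 st.py
```

```text
phi -0.582 r 0.0847 z 0.2399 yaw-(phi-90) -0.013 Ftan_resist 7.41 Frad 0.34 Fz -2.76 w 0.353 t 11.4 q [ 0.03  0.45 -0.02  1.59  0.01  1.09 -2.17]
```

Call:
play_rows(rows=[[[-2.4,-3.4,-0.1,-0.05,0.65]]])

```text
time_s: 11.5
ee_pos: [0.6348, -0.0393, 0.2398]
tcp_rot: [0.317, -0.315, 0.633, -0.632]
ft_force: [3.8, 6.3, -3.1]
grip_width: 0.352
```

```bash
python3 st.py
```

```text
phi -0.632 r 0.0847 z 0.2398 yaw-(phi-90) -0.013 Ftan_resist 7.31 Frad -0.66 Fz -3.07 w 0.352 t 11.5 q [ 0.02  0.45 -0.01  1.6   0.    1.09 -2.21]
```

Call:
play_rows(rows=[[[-2.7,-3.4,-0.2,-0.05,0.65]]])

```text
time_s: 11.6
ee_pos: [0.6322, -0.0427, 0.2396]
tcp_rot: [0.301, -0.299, 0.641, -0.64]
ft_force: [4.5, 6.2, -2.3]
grip_width: 0.352
```

```bash
python3 st.py
```

```text
phi -0.682 r 0.0847 z 0.2396 yaw-(phi-90) -0.013 Ftan_resist 7.7 Frad -0.41 Fz -2.34 w 0.352 t 11.6 q [ 0.02  0.44 -0.    1.61 -0.    1.09 -2.25]
```

Call:
play_rows(rows=[[[-2.8,-3.2,-0.2,-0.05,0.65]]])

```text
time_s: 11.7
ee_pos: [0.6295, -0.046, 0.2395]
tcp_rot: [0.285, -0.282, 0.648, -0.647]
ft_force: [4.5, 4.4, -3.0]
grip_width: 0.35
```

```bash
python3 st.py
```

```text
phi -0.733 r 0.0847 z 0.2395 yaw-(phi-90) -0.012 Ftan_resist 6.33 Frad 0.41 Fz -2.99 w 0.35 t 11.7 q [ 0.02  0.44  0.01  1.61 -0.01  1.09 -2.29]
```

Call:
play_rows(rows=[[[-2.9,-3.0,-0.2,-0.05,0.65]]])

```text
time_s: 11.8
ee_pos: [0.6266, -0.049, 0.2394]
tcp_rot: [0.269, -0.266, 0.655, -0.654]
ft_force: [4.9, 5.0, -1.9]
grip_width: 0.349
```

```bash
python3 st.py; python3 look.py 12;python3 tab.py -0.794 -0.05 14 x
```

```text
phi -0.782 r 0.0848 z 0.2394 yaw-(phi-90) -0.013 Ftan_resist 7.0 Frad -0.0 Fz -1.88 w 0.349 t 11.8 q [ 0.02  0.43  0.02  1.62 -0.01  1.08 -2.33]
11.8 [ 0.62663953 -0.04903747  0.23935834] [ 4.93  4.96 -1.88] 0.3493925241762298
[-3.1, -2.9, -0.11, -0.05, 0.65], [-3.2, -2.7, -0.11, -0.05, 0.65], [-3.4, -2.6, -0.11, -0.05, 0.65], [-3.5, -2.4, -0.11, -0.05, 0.65], [-3.6, -2.3, -0.11, -0.05, 0.65], [-3.8, -2.0, -0.11, -0.05, 0.65], [-3.8, -1.9, -0.11, -0.05, 0.65], [-3.9, -1.6, -0.11, -0.05, 0.65], [-4.0, -1.5, -0.11, -0.05, 0.65], [-4.1, -1.2, -0.11, -0.05, 0.65], [-4.1, -1.1, -0.11, -0.05, 0.65], [-4.1, -0.9, -0.11, -0.05, 0.65], [-4.2, -0.6, -0.11, -0.05, 0.65], [-4.3, -0.4, -0.11, -0.05, 0.65],
```

View pics/12.png

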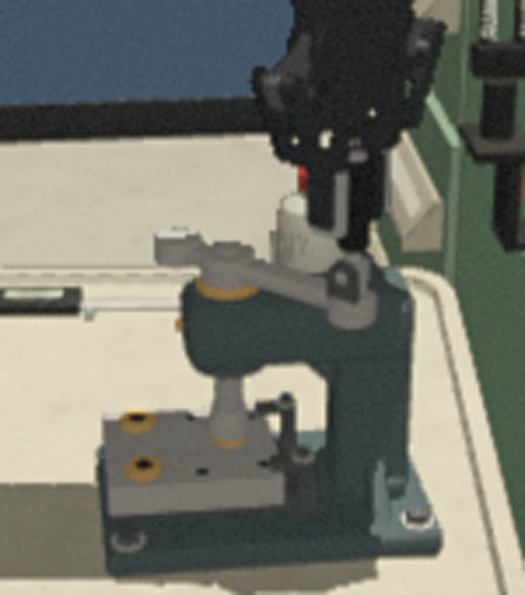

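Call:
play_rows(rows=[[[-3.1,-2.9,-0.2,-0.05,0.65]]])

```text
time_s: 11.95
ee_pos: [0.6238, -0.0518, 0.2393]
tcp_rot: [0.253, -0.25, 0.661, -0.661]
ft_force: [5.4, 5.0, -1.3]
grip_width: 0.347
```

```bash
python3 st.py
```

```text
phi -0.828 r 0.0848 z 0.2393 yaw-(phi-90) -0.015 Ftan_resist 7.4 Frad -0.0 Fz -1.34 w 0.347 t 11.95 q [ 0.01  0.43  0.03  1.63 -0.02  1.08 -2.37]
```

Call:
play_rows(rows=[[[-3.2,-2.7,-0.1,-0.05,0.65]]])

```text
time_s: 12.05
ee_pos: [0.6205, -0.0547, 0.2392]
tcp_rot: [0.236, -0.233, 0.667, -0.667]
ft_force: [5.5, 5.0, -2.5]
grip_width: 0.35
```

```bash
python3 st.py
```

```text
phi -0.881 r 0.0848 z 0.2392 yaw-(phi-90) -0.015 Ftan_resist 7.39 Frad -0.36 Fz -2.48 w 0.35 t 12.05 q [ 0.01  0.42  0.04  1.64 -0.02  1.08 -2.41]
```

Call:
play_rows(rows=[[[-3.4,-2.6,-0.2,-0.05,0.65]]])

```text
time_s: 12.15
ee_pos: [0.6171, -0.0574, 0.239]
tcp_rot: [0.219, -0.216, 0.673, -0.673]
ft_force: [5.7, 5.0, -1.7]
grip_width: 0.35
```

```bash
python3 st.py
```

```text
phi -0.932 r 0.0848 z 0.239 yaw-(phi-90) -0.014 Ftan_resist 7.54 Frad -0.6 Fz -1.73 w 0.35 t 12.15 q [ 0.01  0.42  0.05  1.65 -0.03  1.07 -2.45]
```

Call:
play_rows(rows=[[[-3.5,-2.4,-0.1,-0.05,0.65]]])

```text
time_s: 12.25
ee_pos: [0.6136, -0.0598, 0.2389]
tcp_rot: [0.202, -0.199, 0.678, -0.678]
ft_force: [6.1, 4.3, -1.4]
grip_width: 0.348
```

```bash
python3 st.py
```

```text
phi -0.982 r 0.0848 z 0.2389 yaw-(phi-90) -0.014 Ftan_resist 7.47 Frad -0.12 Fz -1.37 w 0.348 t 12.25 q [ 0.    0.41  0.06  1.66 -0.03  1.07 -2.49]
```

Call:
play_rows(rows=[[[-3.6,-2.3,-0.2,-0.05,0.65]]])

```text
time_s: 12.35
ee_pos: [0.6101, -0.0622, 0.2387]
tcp_rot: [0.185, -0.182, 0.683, -0.683]
ft_force: [5.5, 4.0, -0.0]
grip_width: 0.346
```

```bash
python3 st.py
```

```text
phi -1.032 r 0.0849 z 0.2387 yaw-(phi-90) -0.013 Ftan_resist 6.75 Frad -0.63 Fz -0.02 w 0.346 t 12.35 q [-0.    0.41  0.07  1.66 -0.03  1.07 -2.54]
```

Call:
play_rows(rows=[[[-3.8,-2.0,-0.1,-0.05,0.65]]])

```text
time_s: 12.45
ee_pos: [0.6063, -0.0643, 0.2387]
tcp_rot: [0.168, -0.165, 0.687, -0.687]
ft_force: [6.3, 3.8, -1.3]
grip_width: 0.352
```

```bash
python3 st.py
```

```text
phi -1.082 r 0.0849 z 0.2387 yaw-(phi-90) -0.013 Ftan_resist 7.37 Frad -0.44 Fz -1.33 w 0.352 t 12.45 q [-0.01  0.4   0.08  1.67 -0.04  1.06 -2.58]
```

Call:
play_rows(rows=[[[-3.8,-1.9,-0.1,-0.05,0.65]]])

```text
time_s: 12.55
ee_pos: [0.6025, -0.0662, 0.2385]
tcp_rot: [0.151, -0.148, 0.691, -0.691]
ft_force: [6.5, 3.1, -1.5]
grip_width: 0.349
```

```bash
python3 st.py
```

```text
phi -1.133 r 0.0849 z 0.2385 yaw-(phi-90) -0.013 Ftan_resist 7.18 Frad -0.04 Fz -1.48 w 0.349 t 12.55 q [-0.01  0.4   0.09  1.68 -0.04  1.06 -2.62]
```

Call:
play_rows(rows=[[[-3.9,-1.6,-0.1,-0.05,0.65]]])

```text
time_s: 12.65
ee_pos: [0.5986, -0.0679, 0.2385]
tcp_rot: [0.133, -0.13, 0.695, -0.694]
ft_force: [7.1, 2.7, -1.6]
grip_width: 0.346
```

```bash
python3 st.py; python3 look.py 13
```

```text
phi -1.183 r 0.0849 z 0.2385 yaw-(phi-90) -0.013 Ftan_resist 7.64 Frad 0.18 Fz -1.56 w 0.346 t 12.65 q [-0.02  0.39  0.1   1.69 -0.05  1.06 -2.67]
12.65 [ 0.59864245 -0.06788436  0.23847506] [ 7.14  2.72 -1.56] 0.34639554281269164
```

View pics/13.png

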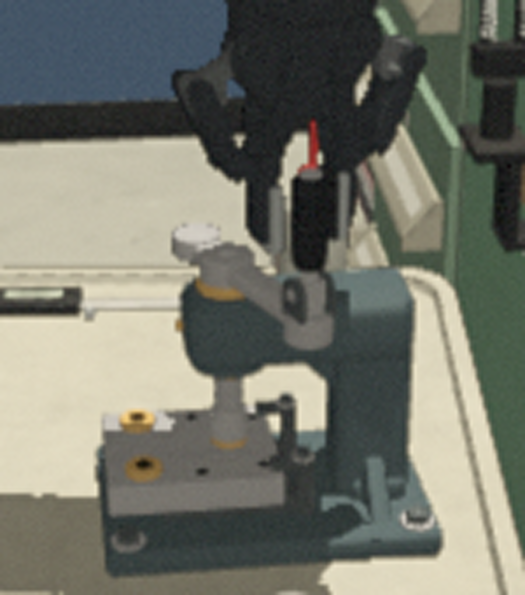

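Call:
play_rows(rows=[[[-2,-1,0,0,0.4],[0,0,0,0,0.4],[0,0,20,0,0.4],[0,0,40,0,0.4],[0,0,5,0.15,0.4],[0,0,0,0.15,0.4],[0,0,0,0.15,0.4],[0,0,0,0.15,0.4],[0,0,0,0.15,0.4],[0,0,0,0.15,0.4]]])

```text
time_s: 13.7
ee_pos: [0.5956, -0.0698, 0.3023]
tcp_rot: [-0.423, 0.422, -0.567, 0.567]
ft_force: [-0.2, 0.1, -0.2]
grip_width: 0.602
```

Call:
play_rows(rows=[[[0,0,0,0.15,0.4],[0,0,0,0.15,0.4],[0,0,0,0.15,0.4],[0,0,0,0.15,0.4],[0,0,0,0.15,0.4],[0,0,0,0.15,0.4],[0,0,0,0.15,0.4],[0,0,0,0.15,0.4],[0,0,0,0.15,0.4],[0,0,0,0.15,0.4]]])

```text
time_s: 14.7
ee_pos: [0.5956, -0.0698, 0.3024]
tcp_rot: [-0.696, 0.696, -0.127, 0.127]
ft_force: [-0.0, -0.3, -0.3]
grip_width: 0.599
```

Call:
play_rows(rows=[[[0,0,0,0.15,0.4],[0,0,0,0.15,0.4],[0,0,0,0.15,0.4],[0,0,0,0.15,0.4],[0,0,0,0.14,0.4],[0,0,0,0,0.4]]])

```text
time_s: 15.3
ee_pos: [0.5956, -0.07, 0.3022]
tcp_rot: [-0.695, 0.695, 0.132, -0.132]
ft_force: [-0.0, 1.2, 0.3]
grip_width: 0.599
```

```bash
python3 st.py; python3 look.py 14
```

```text
phi -1.225 r 0.0858 z 0.3022 yaw-(phi-90) 3.171 Ftan_resist 0.39 Frad -1.19 Fz 0.28 w 0.599 t 15.3 q [ 0.38  0.36 -0.41  1.61  0.15  1.2   0.32]
15.3 [ 0.59557074 -0.06999336  0.30223243] [-0.03  1.25  0.28] 0.5985208855102049
```

View pics/14.png

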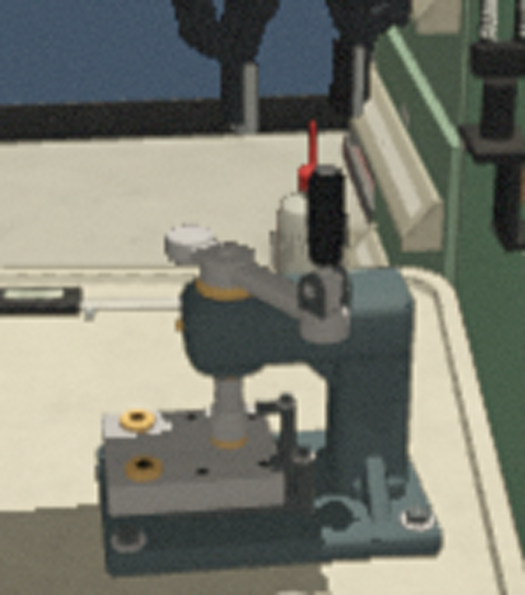

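Run:
```python
from h import *
for zc in (.171,.173):
  for f in (-1.2,-1.15,-1.1,-1.05,-1.0,-.9,-.8):
    C=np.array([.5665,.0107,zc]);u=np.array([np.cos(f),np.sin(f),0]);P=C+.085*u+[0,0,.018]
    print(zc,f,((proj("side",[P,P+[0,0,.014],P+[0,0,.066]])-[270,175])*3.5).round(0).tolist(), P.round(4))
```

```text
0.171 -1.2 [[295.0, 291.0], [295.0, 267.0], [296.0, 175.0]] [ 0.5973 -0.0685  0.189 ]
0.171 -1.15 [[302.0, 290.0], [302.0, 266.0], [303.0, 174.0]] [ 0.6012 -0.0669  0.189 ]
0.171 -1.1 [[308.0, 288.0], [309.0, 264.0], [310.0, 172.0]] [ 0.6051 -0.0651  0.189 ]
0.171 -1.05 [[315.0, 286.0], [315.0, 262.0], [317.0, 171.0]] [ 0.6088 -0.063   0.189 ]
0.171 -1.0 [[321.0, 284.0], [322.0, 260.0], [323.0, 169.0]] [ 0.6124 -0.0608  0.189 ]
0.171 -0.9 [[333.0, 280.0], [333.0, 256.0], [335.0, 165.0]] [ 0.6193 -0.0559  0.189 ]
0.171 -0.8 [[343.0, 275.0], [344.0, 251.0], [346.0, 161.0]] [ 0.6257 -0.0503  0.189 ]
0.173 -1.2 [[295.0, 288.0], [295.0, 264.0], [296.0, 172.0]] [ 0.5973 -0.0685  0.191 ]
0.173 -1.15 [[302.0, 286.0], [302.0, 262.0], [303.0, 170.0]] [ 0.6012 -0.0669  0.191 ]
0.173 -1.1 [[308.0, 285.0], [309.0, 261.0], [310.0, 169.0]] [ 0.6051 -0.0651  0.191 ]
0.173 -1.05 [[315.0, 283.0], [315.0, 259.0], [317.0, 167.0]] [ 0.6088 -0.063   0.191 ]
0.173 -1.0 [[321.0, 281.0], [322.0, 257.0], [323.0, 165.0]] [ 0.6124 -0.0608  0.191 ]
0.173 -0.9 [[333.0, 276.0], [334.0, 253.0], [336.0, 161.0]] [ 0.6193 -0.0559  0.191 ]
0.173 -0.8 [[343.0, 272.0], [344.0, 248.0], [346.0, 157.0]] [ 0.6257 -0.0503  0.191 ]
```

Call:
play_rows(rows=[[[10,5.5,0,0.1,0.4],[9.6,5.6,0,0.1,0.4],[0,0,0,0,0.4],[0,0,-30,0,0.4],[0,0,-30,0,0.4],[0,0,-4,0,0.5],[0,0,0,0,0.65],[0,0,0,0,0.65]]])

```text
time_s: 16.15
ee_pos: [0.6158, -0.0587, 0.2395]
tcp_rot: [-0.678, 0.679, 0.199, -0.198]
ft_force: [0.6, 0.0, 1.1]
grip_width: 0.346
```

```bash
python3 st.py; python3 look.py 15;python3 tab.py -0.96 -0.05 28 x
```

```text
phi -0.953 r 0.0851 z 0.2395 yaw-(phi-90) 3.093 Ftan_resist 0.52 Frad 0.36 Fz 1.06 w 0.346 t 16.15 q [ 0.37  0.45 -0.43  1.63  0.21  1.1   0.45]
16.15 [ 0.615772   -0.05870454  0.23948433] [0.64 0.01 1.06] 0.34616028596073256
[-3.5, -2.3, -0.11, -0.05, 0.65], [-3.7, -2.2, -0.11, -0.05, 0.65], [-3.8, -2.0, -0.11, -0.05, 0.65], [-3.8, -1.8, -0.11, -0.05, 0.65], [-3.9, -1.6, -0.11, -0.05, 0.65], [-4.1, -1.4, -0.11, -0.05, 0.65], [-4.0, -1.2, -0.11, -0.05, 0.65], [-4.2, -1.0, -0.11, -0.05, 0.65], [-4.1, -0.8, -0.11, -0.05, 0.65], [-4.3, -0.5, -0.11, -0.05, 0.65], [-4.2, -0.4, -0.11, -0.05, 0.65], [-4.2, -0.2, -0.11, -0.05, 0.65], [-4.3, 0.1, -0.11, -0.05, 0.65], [-4.2, 0.3, -0.11, -0.05, 0.65], [-4.2, 0.5, -0.11, -0.05, 0.65], [-4.2, 0.6, -0.11, -0.05, 0.65], [-4.2, 1.0, -0.11, -0.05, 0.65], [-4.1, 1.1, -0.11, -0.05, 0.65], [-4.0, 1.3, -0.11, -0.05, 0.65], [-4.0, 1.5, -0.11, -0.05, 0.65], [-3.9, 1.7, -0.11, -0.05, 0.65], [-3.8, 1.9, -0.11, -0.05, 0.65], [-3.7, 2.1, -0.11, -0.05, 0.65], [-3.6, 2.3, -0.11, -0.05, 0.65], [-3.5, 2.4, -0.11, -0.05, 0.65], [-3.3, 2.6, -0.11, -0.05, 0.65], [-3.2, 2.8, -0.11, -0.05, 0.65], [-3.1, 3.0, -0.11, -0.05, 0.65],
```

View pics/15.png

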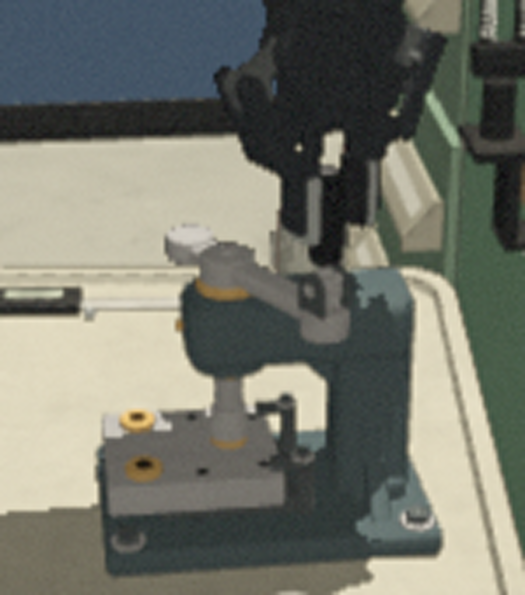

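Call:
play_rows(rows=[[[-4,-2.3,-0.3,-0.05,0.65],[-3.7,-2.2,-0.3,-0.05,0.65],[-3.8,-2.0,-0.2,-0.05,0.65],[-3.8,-1.8,-0.2,-0.05,0.65]]])

```text
time_s: 16.6
ee_pos: [0.601, -0.0666, 0.2387]
tcp_rot: [-0.695, 0.695, 0.131, -0.128]
ft_force: [6.0, 2.8, 0.2]
grip_width: 0.351
```

```bash
python3 st.py
```

```text
phi -1.151 r 0.0847 z 0.2387 yaw-(phi-90) 3.09 Ftan_resist 6.62 Frad -0.08 Fz 0.23 w 0.351 t 16.6 q [ 0.36  0.42 -0.39  1.67  0.18  1.08  0.28]
```

Call:
play_rows(rows=[[[-3.9,-1.6,-0.1,-0.05,0.65]]])

```text
time_s: 16.7
ee_pos: [0.5973, -0.0681, 0.2386]
tcp_rot: [-0.698, 0.698, 0.114, -0.111]
ft_force: [7.2, 2.5, -0.1]
grip_width: 0.352
```

```bash
python3 st.py
```

```text
phi -1.198 r 0.0846 z 0.2386 yaw-(phi-90) 3.087 Ftan_resist 7.62 Frad 0.35 Fz -0.14 w 0.352 t 16.7 q [ 0.36  0.41 -0.38  1.68  0.17  1.07  0.24]
```

Call:
play_rows(rows=[[[-4.1,-1.4,-0.1,-0.05,0.65]]])

```text
time_s: 16.8
ee_pos: [0.5933, -0.0695, 0.2386]
tcp_rot: [-0.701, 0.701, 0.096, -0.093]
ft_force: [7.3, 2.1, -0.8]
grip_width: 0.349
```

```bash
python3 st.py
```

```text
phi -1.248 r 0.0845 z 0.2386 yaw-(phi-90) 3.088 Ftan_resist 7.55 Frad 0.31 Fz -0.78 w 0.349 t 16.8 q [ 0.35  0.4  -0.37  1.69  0.16  1.07  0.2 ]
```

Call:
play_rows(rows=[[[-4.0,-1.2,-0.1,-0.05,0.65]]])

```text
time_s: 16.9
ee_pos: [0.5893, -0.0708, 0.2385]
tcp_rot: [-0.703, 0.703, 0.079, -0.076]
ft_force: [7.7, 2.0, 0.2]
grip_width: 0.351
```

```bash
python3 st.py
```

```text
phi -1.298 r 0.0846 z 0.2385 yaw-(phi-90) 3.088 Ftan_resist 8.01 Frad 0.11 Fz 0.15 w 0.351 t 16.9 q [ 0.35  0.4  -0.36  1.7   0.16  1.07  0.16]
```

Call:
play_rows(rows=[[[-4.2,-1.0,-0.1,-0.05,0.65]]])

```text
time_s: 17.0
ee_pos: [0.5851, -0.0718, 0.2383]
tcp_rot: [-0.704, 0.705, 0.061, -0.058]
ft_force: [7.6, 1.3, -0.1]
grip_width: 0.347
```

```bash
python3 st.py
```

```text
phi -1.349 r 0.0846 z 0.2383 yaw-(phi-90) 3.088 Ftan_resist 7.66 Frad 0.37 Fz -0.05 w 0.347 t 17.0 q [ 0.35  0.39 -0.35  1.71  0.15  1.06  0.11]
```

Call:
play_rows(rows=[[[-4.1,-0.8,-0.1,-0.05,0.65]]])

```text
time_s: 17.1
ee_pos: [0.581, -0.0726, 0.2382]
tcp_rot: [-0.706, 0.706, 0.043, -0.04]
ft_force: [7.7, 1.0, -0.9]
grip_width: 0.35
```

```bash
python3 st.py
```

```text
phi -1.399 r 0.0846 z 0.2382 yaw-(phi-90) 3.088 Ftan_resist 7.72 Frad 0.29 Fz -0.93 w 0.35 t 17.1 q [ 0.34  0.38 -0.34  1.72  0.14  1.06  0.07]
```

Call:
play_rows(rows=[[[-4.3,-0.5,-0.1,-0.05,0.65]]])

```text
time_s: 17.2
ee_pos: [0.5767, -0.0733, 0.2381]
tcp_rot: [-0.707, 0.707, 0.026, -0.023]
ft_force: [7.3, -0.0, -0.4]
grip_width: 0.351
```

```bash
python3 st.py
```

```text
phi -1.45 r 0.0846 z 0.2381 yaw-(phi-90) 3.089 Ftan_resist 7.23 Frad 0.89 Fz -0.42 w 0.351 t 17.2 q [ 0.34  0.37 -0.34  1.74  0.14  1.05  0.03]
```

Call:
play_rows(rows=[[[-4.2,-0.4,-0.1,-0.05,0.65]]])

```text
time_s: 17.3
ee_pos: [0.5725, -0.0737, 0.238]
tcp_rot: [-0.707, 0.707, 0.008, -0.005]
ft_force: [7.1, -0.1, -0.9]
grip_width: 0.351
```

```bash
python3 st.py
```

```text
phi -1.5 r 0.0846 z 0.238 yaw-(phi-90) 3.089 Ftan_resist 7.03 Frad 0.63 Fz -0.9 w 0.351 t 17.3 q [ 0.34  0.36 -0.33  1.75  0.13  1.05 -0.02]
```

Call:
play_rows(rows=[[[-4.2,-0.2,-0.1,-0.05,0.65]]])

```text
time_s: 17.4
ee_pos: [0.5683, -0.074, 0.2379]
tcp_rot: [-0.707, 0.707, -0.01, 0.013]
ft_force: [6.8, 1.3, -0.9]
grip_width: 0.35
```

```bash
python3 st.py
```

```text
phi -1.55 r 0.0847 z 0.2379 yaw-(phi-90) 3.089 Ftan_resist 6.81 Frad -1.14 Fz -0.87 w 0.35 t 17.4 q [ 0.33  0.36 -0.32  1.76  0.13  1.04 -0.06]
```

Call:
play_rows(rows=[[[-4.3,0.1,-0.1,-0.05,0.65]]])

```text
time_s: 17.5
ee_pos: [0.564, -0.0739, 0.2378]
tcp_rot: [-0.706, 0.707, -0.027, 0.031]
ft_force: [7.1, -0.2, -0.4]
grip_width: 0.351
```

```bash
python3 st.py
```

```text
phi -1.6 r 0.0847 z 0.2378 yaw-(phi-90) 3.089 Ftan_resist 7.12 Frad 0.01 Fz -0.36 w 0.351 t 17.5 q [ 0.33  0.35 -0.31  1.77  0.12  1.04 -0.11]
```

Call:
play_rows(rows=[[[-4.2,0.3,-0.1,-0.05,0.65]]])

```text
time_s: 17.6
ee_pos: [0.5598, -0.0737, 0.2377]
tcp_rot: [-0.706, 0.706, -0.045, 0.048]
ft_force: [8.1, -1.1, -0.5]
grip_width: 0.351
```

```bash
python3 st.py; python3 look.py 16
```

```text
phi -1.65 r 0.0847 z 0.2377 yaw-(phi-90) 3.089 Ftan_resist 8.17 Frad 0.43 Fz -0.54 w 0.351 t 17.6 q [ 0.32  0.34 -0.3   1.78  0.12  1.04 -0.15]
17.6 [ 0.55979592 -0.07371072  0.23771686] [ 8.11 -1.08 -0.54] 0.3511368288174905
```

View pics/16.png

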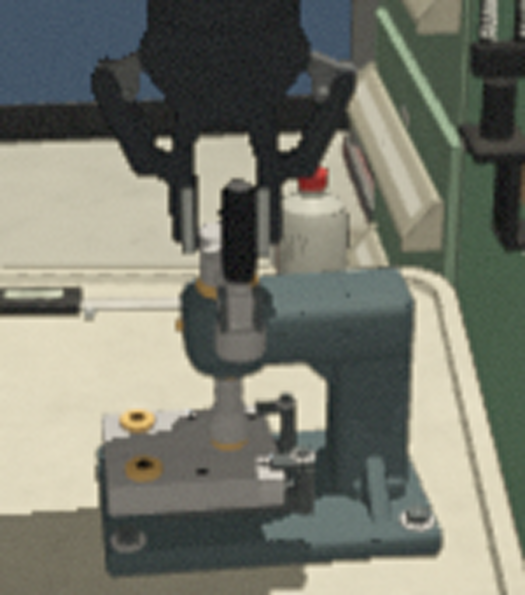

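Call:
play_rows(rows=[[[-4.2,0.5,-0.1,-0.05,0.65]]])

```text
time_s: 17.75
ee_pos: [0.5558, -0.0733, 0.2376]
tcp_rot: [-0.704, 0.704, -0.062, 0.065]
ft_force: [7.9, -2.6, -0.7]
grip_width: 0.349
```

```bash
python3 st.py
```

```text
phi -1.698 r 0.0847 z 0.2376 yaw-(phi-90) 3.088 Ftan_resist 8.14 Frad 1.57 Fz -0.65 w 0.349 t 17.75 q [ 0.32  0.33 -0.29  1.79  0.11  1.03 -0.2 ]
```

Call:
play_rows(rows=[[[-4.2,0.6,-0.1,-0.05,0.65]]])

```text
time_s: 17.85
ee_pos: [0.5514, -0.0727, 0.2374]
tcp_rot: [-0.702, 0.702, -0.08, 0.083]
ft_force: [6.9, -1.3, -0.9]
grip_width: 0.347
```

```bash
python3 st.py
```

```text
phi -1.75 r 0.0848 z 0.2374 yaw-(phi-90) 3.089 Ftan_resist 7.04 Frad 0.02 Fz -0.92 w 0.347 t 17.85 q [ 0.31  0.32 -0.29  1.8   0.1   1.03 -0.25]
```

Call:
play_rows(rows=[[[-4.2,1.0,-0.1,-0.05,0.65]]])

```text
time_s: 17.95
ee_pos: [0.5472, -0.0718, 0.2373]
tcp_rot: [0.7, -0.7, 0.098, -0.101]
ft_force: [7.7, -2.0, -0.3]
grip_width: 0.347
```

```bash
python3 st.py
```

```text
phi -1.801 r 0.0847 z 0.2373 yaw-(phi-90) 3.09 Ftan_resist 7.94 Frad 0.23 Fz -0.32 w 0.347 t 17.95 q [ 0.3   0.31 -0.28  1.81  0.1   1.03 -0.29]
```

Call:
play_rows(rows=[[[-4.1,1.1,-0.1,-0.05,0.65]]])

```text
time_s: 18.05
ee_pos: [0.5431, -0.0708, 0.2373]
tcp_rot: [0.697, -0.697, 0.115, -0.118]
ft_force: [7.4, -2.4, -0.2]
grip_width: 0.349
```

```bash
python3 st.py
```

```text
phi -1.851 r 0.0848 z 0.2373 yaw-(phi-90) 3.09 Ftan_resist 7.8 Frad 0.21 Fz -0.21 w 0.349 t 18.05 q [ 0.3   0.31 -0.27  1.82  0.1   1.02 -0.34]
```

Call:
play_rows(rows=[[[-4.0,1.3,-0.1,-0.05,0.65]]])

```text
time_s: 18.15
ee_pos: [0.5391, -0.0695, 0.2372]
tcp_rot: [0.694, -0.694, 0.133, -0.136]
ft_force: [6.8, -3.7, 0.8]
grip_width: 0.356
```

```bash
python3 st.py
```

```text
phi -1.9 r 0.0848 z 0.2372 yaw-(phi-90) 3.089 Ftan_resist 7.64 Frad 1.28 Fz 0.78 w 0.356 t 18.15 q [ 0.29  0.3  -0.26  1.83  0.09  1.02 -0.39]
```

Call:
play_rows(rows=[[[-4.0,1.5,-0.1,-0.05,0.65]]])

```text
time_s: 18.25
ee_pos: [0.5351, -0.0681, 0.2371]
tcp_rot: [0.691, -0.691, 0.15, -0.153]
ft_force: [8.7, -3.8, -0.9]
grip_width: 0.354
```

```bash
python3 st.py
```

```text
phi -1.949 r 0.0848 z 0.2371 yaw-(phi-90) 3.088 Ftan_resist 9.49 Frad 0.26 Fz -0.9 w 0.354 t 18.25 q [ 0.28  0.29 -0.26  1.84  0.09  1.02 -0.44]
```

Call:
play_rows(rows=[[[-3.9,1.7,-0.1,-0.05,0.65]]])

```text
time_s: 18.35
ee_pos: [0.5314, -0.0665, 0.2371]
tcp_rot: [0.687, -0.687, 0.167, -0.171]
ft_force: [9.4, -4.2, -0.5]
grip_width: 0.354
```

```bash
python3 st.py; python3 look.py 17
```

```text
phi -1.997 r 0.0848 z 0.2371 yaw-(phi-90) 3.086 Ftan_resist 10.28 Frad -0.1 Fz -0.5 w 0.354 t 18.35 q [ 0.28  0.28 -0.25  1.85  0.08  1.01 -0.49]
18.35 [ 0.53141829 -0.0664837   0.23705591] [ 9.4  -4.16 -0.5 ] 0.35393953118390814
```

View pics/17.png

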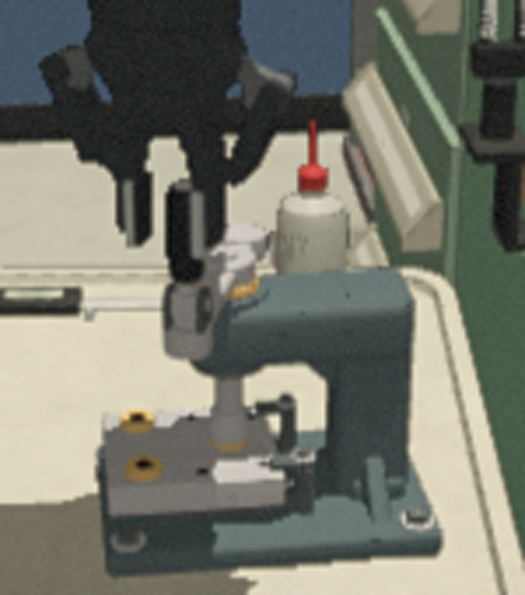

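Call:
play_rows(rows=[[[-1.4,0.7,0,0,0.65],[0,0,0,0,0.65]]])

```text
time_s: 18.6
ee_pos: [0.53, -0.0659, 0.237]
tcp_rot: [0.687, -0.687, 0.166, -0.17]
ft_force: [8.8, -4.6, -1.4]
grip_width: 0.348
```

```bash
python3 st.py
```

```text
phi -2.015 r 0.0848 z 0.237 yaw-(phi-90) 3.106 Ftan_resist 9.95 Frad 0.36 Fz -1.43 w 0.348 t 18.6 q [ 0.28  0.28 -0.25  1.85  0.08  1.01 -0.49]
```

Call:
play_rows(rows=[[[0,0,0,0,0.65]]])

```text
time_s: 18.7
ee_pos: [0.5301, -0.0659, 0.237]
tcp_rot: [0.687, -0.687, 0.166, -0.17]
ft_force: [8.1, -4.6, -1.1]
grip_width: 0.351
```

```bash
python3 st.py
```

```text
phi -2.014 r 0.0848 z 0.237 yaw-(phi-90) 3.105 Ftan_resist 9.34 Frad 0.68 Fz -1.13 w 0.351 t 18.7 q [ 0.28  0.28 -0.25  1.85  0.08  1.01 -0.49]
```

Call:
play_rows(rows=[[[-1.8,0.9,0,0,0.65],[0,0,0,0,0.65]]])

```text
time_s: 18.9
ee_pos: [0.5283, -0.0651, 0.237]
tcp_rot: [0.687, -0.687, 0.166, -0.17]
ft_force: [8.7, -4.7, -2.9]
grip_width: 0.348
```

```bash
python3 st.py
```

```text
phi -2.038 r 0.0849 z 0.237 yaw-(phi-90) 3.128 Ftan_resist 9.93 Frad 0.3 Fz -2.87 w 0.348 t 18.9 q [ 0.28  0.28 -0.25  1.86  0.08  1.01 -0.49]
```

Call:
play_rows(rows=[[[-0.9,0.4,0,0,0.65],[0,0,0,0,0.65]]])

```text
time_s: 19.1
ee_pos: [0.5275, -0.0647, 0.237]
tcp_rot: [0.687, -0.687, 0.166, -0.17]
ft_force: [8.8, -5.1, -2.3]
grip_width: 0.354
```

```bash
python3 st.py
```

```text
phi -2.048 r 0.0849 z 0.237 yaw-(phi-90) 3.139 Ftan_resist 10.15 Frad 0.49 Fz -2.35 w 0.354 t 19.1 q [ 0.28  0.28 -0.25  1.86  0.08  1.01 -0.49]
```

Call:
play_rows(rows=[[[-1.8,1.0,0,-0.02,0.65]]])

```text
time_s: 19.2
ee_pos: [0.5259, -0.0639, 0.237]
tcp_rot: [0.685, -0.685, 0.173, -0.177]
ft_force: [10.7, -6.0, -3.7]
grip_width: 0.351
```

```bash
python3 st.py
```

```text
phi -2.07 r 0.0849 z 0.237 yaw-(phi-90) 3.14 Ftan_resist 12.25 Frad 0.18 Fz -3.66 w 0.351 t 19.2 q [ 0.27  0.27 -0.25  1.86  0.08  1.01 -0.51]
```

Call:
play_rows(rows=[[[-1.3,0.7,0,-0.02,0.65]]])

```text
time_s: 19.3
ee_pos: [0.5245, -0.0631, 0.237]
tcp_rot: [0.683, -0.683, 0.18, -0.184]
ft_force: [10.5, -5.4, -3.5]
grip_width: 0.352
```

```bash
python3 st.py
```

```text
phi -2.088 r 0.0849 z 0.237 yaw-(phi-90) 3.138 Ftan_resist 11.8 Frad -0.53 Fz -3.45 w 0.352 t 19.3 q [ 0.27  0.27 -0.25  1.87  0.08  1.01 -0.53]
```

Call:
play_rows(rows=[[[0,0,0,0,0.65],[0,0,0,0,0.65]]])

```text
time_s: 19.5
ee_pos: [0.5244, -0.0631, 0.237]
tcp_rot: [0.683, -0.683, 0.18, -0.184]
ft_force: [9.4, -6.3, -3.4]
grip_width: 0.351
```

```bash
python3 st.py;python3 look.py 18
```

```text
phi -2.089 r 0.085 z 0.237 yaw-(phi-90) 3.139 Ftan_resist 11.26 Frad 0.83 Fz -3.41 w 0.351 t 19.5 q [ 0.27  0.27 -0.25  1.87  0.08  1.01 -0.53]
19.5 [ 0.52444117 -0.06311193  0.23697739] [ 9.37 -6.29 -3.41] 0.3512233372617644
```

View pics/18.png

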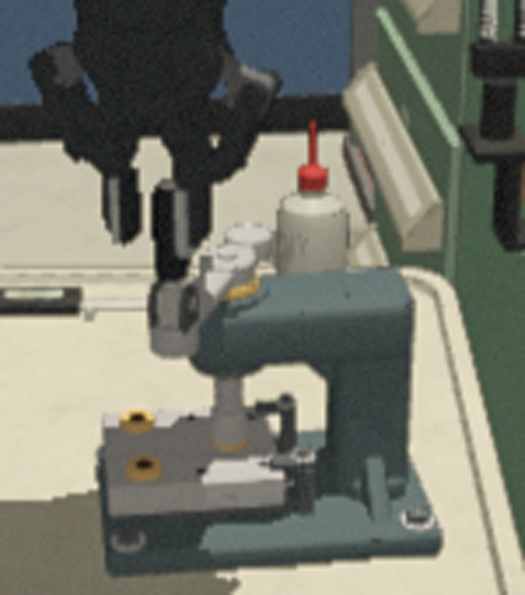

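Call:
play_rows(rows=[[[-0.8,0.5,0,0,0.65],[0,0,0,0,0.65]]])

```text
time_s: 19.75
ee_pos: [0.5237, -0.0627, 0.237]
tcp_rot: [0.683, -0.683, 0.18, -0.184]
ft_force: [10.6, -7.3, -2.8]
grip_width: 0.354
```

```bash
python3 st.py; sed 's/, "yaw/, "yaw/' tab.py >/dev/null; python3 tab.py -2.1 0.1 25 x
```

```text
phi -2.099 r 0.085 z 0.237 yaw-(phi-90) 3.15 Ftan_resist 12.85 Frad 0.98 Fz -2.8 w 0.354 t 19.75 q [ 0.27  0.27 -0.25  1.87  0.08  1.01 -0.53]
[7.5, -3.9, 0.22, 0.1, 0.65], [7.9, -3.2, 0.22, 0.1, 0.65], [8.2, -2.3, 0.22, 0.1, 0.65], [8.4, -1.5, 0.22, 0.1, 0.65], [8.4, -0.7, 0.22, 0.1, 0.65], [8.5, 0.2, 0.22, 0.1, 0.65], [8.5, 1.0, 0.22, 0.1, 0.65], [8.2, 1.9, 0.22, 0.1, 0.65], [8.1, 2.6, 0.22, 0.1, 0.65], [7.8, 3.5, 0.22, 0.1, 0.65], [7.3, 4.2, 0.22, 0.1, 0.65], [6.9, 5.0, 0.22, 0.1, 0.65], [6.4, 5.6, 0.22, 0.1, 0.65], [5.8, 6.2, 0.22, 0.1, 0.65], [5.2, 6.8, 0.22, 0.1, 0.65], [4.4, 7.2, 0.22, 0.1, 0.65], [3.7, 7.7, 0.22, 0.1, 0.65], [2.9, 8.0, 0.22, 0.1, 0.65], [2.1, 8.2, 0.22, 0.1, 0.65], [1.3, 8.4, 0.22, 0.1, 0.65], [0.4, 8.5, 0.22, 0.1, 0.65], [-0.4, 8.5, 0.22, 0.1, 0.65], [-1.3, 8.4, 0.22, 0.1, 0.65], [-2.1, 8.2, 0.22, 0.1, 0.65], [-2.9, 8.0, 0.22, 0.1, 0.65],
```

Call:
play_rows(rows=[[[7.5,-3.9,0.2,0.1,0.65],[7.9,-3.2,0.2,0.1,0.65],[8.2,-2.3,0.2,0.1,0.65],[8.4,-1.5,0.2,0.1,0.65],[8.4,-0.7,0.2,0.1,0.65]]])

```text
time_s: 20.25
ee_pos: [0.5631, -0.0735, 0.2375]
tcp_rot: [-0.707, 0.707, -0.005, 0.006]
ft_force: [-3.5, -0.3, 1.3]
grip_width: 0.349
```

```bash
python3 st.py
```

```text
phi -1.612 r 0.0843 z 0.2375 yaw-(phi-90) 3.167 Ftan_resist -3.47 Frad 0.41 Fz 1.33 w 0.349 t 20.25 q [ 0.33  0.35 -0.32  1.77  0.12  1.04 -0.05]
```

Call:
play_rows(rows=[[[8.5,0.2,0.2,0.1,0.65],[8.5,1.0,0.2,0.1,0.65],[8.2,1.9,0.2,0.1,0.65],[8.1,2.6,0.2,0.1,0.65],[7.8,3.5,0.2,0.1,0.65],[7.3,4.2,0.2,0.1,0.65],[6.9,5.0,0.2,0.1,0.65],[6.4,5.6,0.2,0.1,0.65]]])

```text
time_s: 21.05
ee_pos: [0.6246, -0.0497, 0.2392]
tcp_rot: [-0.653, 0.654, 0.27, -0.27]
ft_force: [-2.3, -3.2, 1.3]
grip_width: 0.352
```

```bash
python3 st.py
```

```text
phi -0.805 r 0.0838 z 0.2392 yaw-(phi-90) 3.159 Ftan_resist -3.82 Frad 0.7 Fz 1.28 w 0.352 t 21.05 q [ 0.37  0.47 -0.47  1.61  0.23  1.11  0.63]
```

Call:
play_rows(rows=[[[5.8,6.2,0.2,0.1,0.65],[5.2,6.8,0.2,0.1,0.65],[4.4,7.2,0.2,0.1,0.65],[3.7,7.7,0.2,0.1,0.65],[2.9,8.0,0.2,0.1,0.65],[2.1,8.2,0.2,0.1,0.65],[1.3,8.4,0.2,0.1,0.65],[0.4,8.5,0.2,0.1,0.65],[0,0,0,0,0.65]]])

```text
time_s: 21.95
ee_pos: [0.6502, 0.0125, 0.2406]
tcp_rot: [-0.497, 0.497, 0.504, -0.503]
ft_force: [-0.1, -0.2, 0.7]
grip_width: 0.353
```

```bash
python3 st.py;python3 look.py 19
```

```text
phi 0.022 r 0.0837 z 0.2406 yaw-(phi-90) 3.132 Ftan_resist -0.24 Frad -0.1 Fz 0.68 w 0.353 t 21.95 q [ 0.38  0.55 -0.64  1.54  0.35  1.16  1.26]
21.95 [0.65015611 0.01252753 0.24061455] [-0.09 -0.24  0.68] 0.3531931126818759
```

View pics/19.png

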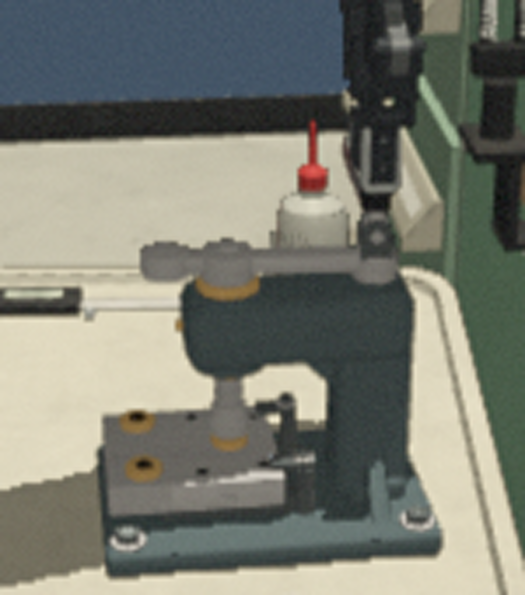

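Call:
play_rows(rows=[[[0,-3.5,0,0,0.5],[0,0,0,0,0.4],[0,0,0,0,0.4],[0,0,20,0,0.4],[0,0,40,0,0.4],[0,0,40,0,0.4],[-20,-30,20,0,0.4],[-20,-40,0,0,0.4],[0,0,0,0,0.4],[0,0,0,0,0.4]]])

```text
time_s: 23.0
ee_pos: [0.6094, -0.063, 0.3596]
tcp_rot: [0.498, -0.498, -0.502, 0.502]
ft_force: [-1.3, 0.4, 0.7]
grip_width: 0.597
```

```bash
python3 st.py;python3 look.py 20
python3 - <<'E'
import cv2
from station import vision
a=vision.get_image("side")[270:320,300:370];cv2.imwrite("pics/20z.png",cv2.resize(a,(700,500),interpolation=cv2.INTER_CUBIC)[:,:,::-1])
E
```

```text
phi -1.044 r 0.0853 z 0.3596 yaw-(phi-90) 4.193 Ftan_resist -0.96 Frad -0.99 Fz 0.69 w 0.597 t 23.0 q [ 0.54  0.39 -0.66  1.49  0.24  1.35  1.44]
23.0 [ 0.6094282  -0.06304249  0.35961512] [-1.33  0.37  0.69] 0.5969239996273656
```

View pics/20.png

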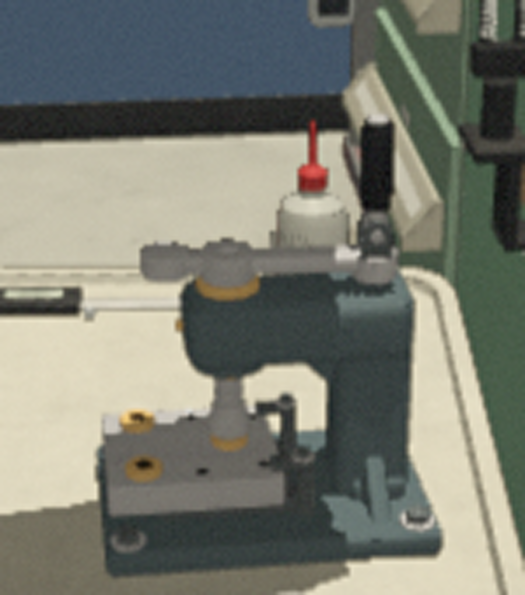

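View pics/20z.png

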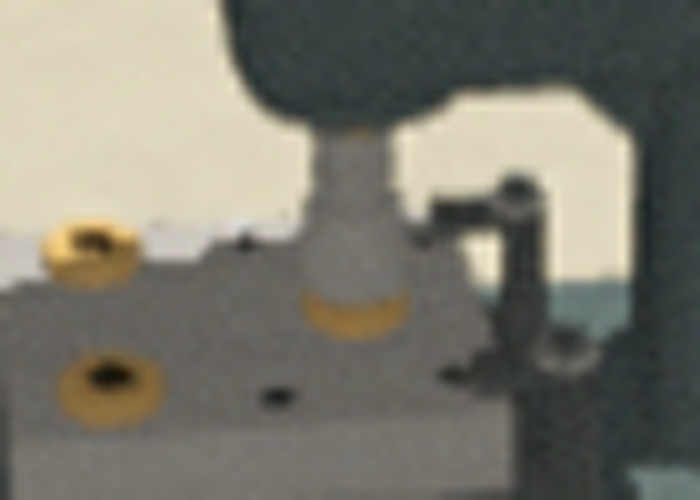

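Run:
```python
from h import *
t=np.linspace(0,2*np.pi,72)
def low(z,r): 
    p=(proj("side",[[.5665+r*np.cos(k),.0107+r*np.sin(k),z] for k in t])-[300,270]+.5)*10;return p[:,1].max().round(1)
print("bush plate edge",low(.05,.011),"top edge",low(.055,.011))
for g in (0,.001,.002,.003,.004,.005): print(g,low(.055+g,.0135))
for f in (0.022,.07,.1,.15):
    P=np.array([.5665+.085*np.cos(f),.0107+.085*np.sin(f),.190]); print(f,((proj("side",[P+[0,0,.014],P+[0,0,.066]])-[270,175])*3.5).round(0).tolist())
```

```text
bush plate edge 347.1 top edge 326.6
0 332.8
0.001 328.7
0.002 324.6
0.003 320.5
0.004 316.4
0.005 312.3
0.022 [[374.0, 203.0], [377.0, 117.0]]
0.07 [[373.0, 200.0], [375.0, 115.0]]
0.1 [[372.0, 199.0], [374.0, 113.0]]
0.15 [[370.0, 196.0], [372.0, 111.0]]
```

```bash
python3 -c "
from station import order,state
print(order.hand_in()); s=state(); print(s['time_s'],s['ft_force'])"
```

```text
the job is handed in; nothing more can be done
None
the job is handed in; nothing more can be done
```

The job is handed in at about 23 s: the bush is pressed home and nipped up, the ram is backed off, and the handle is left upright. The hand-in gave no verdict.

- **Unfolding:** The first lift with the handle gripped slipped at about 64°. I then pushed it over with the shut fingers, and it snapped upright.
- **Pressing:** I cranked clockwise with the jaws loosely caging the handle, letting go once partway to turn the hand back. The reading stayed at about 7 to 8 N, then rose over the last 14 mm or so of travel. With the arm held still, the last two readings were 11.3 and 12.9 N (noise about ±0.7 N), inside the 10 to 14 N band. There is no direct reading of the ram force.
- **Backing off:** I cranked back about 1.9 rad, more than a quarter turn, then opened the jaws and moved the hand clear.
- **Last checks:** In the side picture the ram stands roughly 4 to 5 mm above the bush and the handle is upright. The gripper is 12 cm higher than it was on the handle and touches nothing. The bush looks level with its neighbours, but the picture is too coarse to confirm 0.3 mm, so "home" rests on the crank going hard.
- **Not checked:** I never steered near the other items, but took no final picture of the whole cart.

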